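# Hang an S-hook in the notch of a bar and hang a pail on it

### The arm

A 6-joint arm with a two-finger parallel gripper is mounted at the origin on the work surface. World frame = base frame: x ahead of the robot, y to its left, z up, the work surface at z = 0. Lengths are in m, angles in rad, forces in N, time in s.
With the tool pointing down it reaches from about 0.275 to 0.825 m from the base axis. Payload 4.9 kg.
Tool frame: the origin (TCP) lies at the very end of the fingers, on their centre line; the grasp point (between the pads) lies 19 mm behind it; z points along the fingers, y is the direction in which the jaws open and shut (so a half turn about z gives the same grasp; the last joint's range is limited). The gripper opens to 85 mm and grips with 20 to 120 N. Pads are 22 mm wide; open, the fingers measure 114 mm over their backs; the gripper's body (76 mm by 85 mm) begins 54 mm behind the grasp point. The pads swing forward as they close: fully open they stand 13 mm farther back than shut.
Start: joints at [1.107, 0.326, -0.193, 1.052, 0, 1.437], TCP at [0.178, 0.52, 0.231] pointing down, gripper open.
Joint ranges: [-2.65, 2.65], [-0.97, 1.79], [-1.3, 1.35], [-1.93, 2.1], [-1.47, 1.37], [-3.14, 3.14]. Speed limits (rad/s): [2.57, 2.57, 3.14, 3.14, 3.14, 3.14].

### API

Orientations are given as a 3x3 rotation matrix whose columns are the frame's x, y, z axes.
In Python, from rig import env, fingers, kin, status, optics, job gives the robot as it stands. Calls block until the motion is done:
- env.move_to(position, orientation): joint-space move of the TCP to a pose.
- env.move_straight(position, ori=None, vel=0.15, max_force=None): straight line of the TCP; ori=None keeps the orientation; vel is the mean speed in m/s. With max_force (N) it stops when the force on the tool has changed by that much, and returns True; else False.
- env.goto_joints(angles): joint-space move.
- fingers.release() and fingers.close(f_grip=None): open the fingers fully, or close them until they stop; f_grip is the grip in N (None keeps the last).
- env.hold(seconds).
- kin.solve_ik(position, orientation): joint angles nearest the present ones, or None.
- status.state(): the state.
- optics.get_image(name): name is "side" or "top"; returns the picture (400x640x3 uint8, blue, green, red); there is no depth.
- optics.get_calibration(name): a dict with "camera_matrix" (3x3 intrinsics, pixels), "R" (3x3) and "t" (3): a world point X has camera coordinates R X + t. Camera axes: x right, y down, z forward; pixel columns grow to the right and rows downward; lengths in m; the calibration is good to about 2 mm. A picture is of the moment at which its call begins. get_calibration takes no time and is no camera call.
A pose or a line that the arm cannot do raises env.Unreachable and nothing moves.
- job.sign_off(): hands the job in, once; it reports no verdict.
The state is a dict: "t": time; "joints": joint angles; "joint_velocities": joint speeds; "effort": joint torques, N m; "position": TCP position; "eef_rot": TCP orientation; "force": force on the tool from outside, world axes, zero at the start; "ft_torque": the same for the moment, N m; "gripper_width": opening from 0.0 (shut) to 1.0 (fully open).
Only numpy, scipy, OpenCV 4.12 (cv2) and the standard library are available. Lean on these libraries where they do the work, as an engineer would, in place of code of your own. Each camera call takes 0.05 s, during which the arm holds its last target.

### The job

Lift the S-hook out of its wooden block, hang its wide upper curl over the steel bar of the stand so that it drops fully down into the bar's notch, and let go of it; then hang the small pail by its handle from the hook's lower curl, so that it hangs free, upright and still. Where the notch is along the bar has not been measured: slide the hook lightly along the bar up to the raised stop beside the notch and feel it drop in. Do all this gently, without pressing or knocking hard on the bar or hook and without tipping the pail far over, and leave the sugar pack, jar and wooden mould where they are.

Things in the scene. Friction and masses are not known exactly. Their poses are not given: they have to be found in the camera images.
- stand: Fixed dark steel stand carrying a bare steel flat bar on two posts. Origin on the table midway between the posts; z up, y along the bar, x across it (away from the robot at yaw 0). Posts at y = +160 and -160 mm, 50 mm wide at the foot (90 mm along x), 30 mm at the top, 278 mm high. The bar is clamped in them and stays put under 90 N.
- bar_mid (a point): Point on the bar's top edge (279 mm high) midway between the posts; axes as stand. Bar 8 mm thick (x), 23 mm tall. Its ONE notch is 14 mm wide (y), 9 mm deep, its centre anywhere from y = -35 to +35 mm: not measured. A stop (10 mm long in y, rising 10 mm above the top edge) stands directly at the notch's +y side, its face flush with that notch wall.
- hook: The steel S-hook itself (90 g, 130 mm tall), with a quarter turn between its curls. The lower curl spans 91 to 121 mm below the crown, so the hook passes over the bar from the side only with its upper free end just above the bar and its lower curl below it. Origin at the height of its lowest point, straight below the crown; z up, axes as in hook_crown. Pressed or knocked on the bar with more than 25 N, it counts as forced.
- hook_crown (a point): Top of the INSIDE of the hook's upper curl, the point that rests on the bar. z up; the curl lies in the hook's xz plane: 8 mm round wire, 36 mm wide inside, open downwards, free end at x = +22 mm reaching 34 mm below this point, shank at x = -22 mm. In the notch this point is at the notch floor, hook y along the bar (either way round).
- hook_grip (a point): Centre of the hook's flattened shank, the place to grip: 8 mm thick along hook y, 12 mm wide along x, 36 mm tall. It lies 22 mm to -x of and 38 mm below hook_crown (hook's top 46 mm above this point). At the start the hook stands upright in the block, this point 59 mm above the block's top.
- hook_trough (a point): Bottom of the INSIDE of the hook's lower curl, 114.5 mm straight below hook_crown. The curl lies in the hook's yz plane: 7 mm round wire, 23 mm wide inside, open upwards. Free end at y = +17 mm, topping out 23 mm above this point; at y = -15 mm the wire rises 22 mm, then slants to the shank (x = -22, y = 0) 42 mm above. A bar laid in it runs along hook x.
- block: Fixed wooden block, 80 x 100 x 50 mm, origin under its centre. A pocket in its top (8.5 x 42 mm, 25 mm deep, long along its y) holds the hook's lower curl; the hook lifts straight out.
- pail: Small aluminium pail, 110 to 230 g, 80 mm across at the foot, 100 mm at the rim, 60 mm high. Origin under its centre, z up. It stands on the table at the start.
- pail_handle (a point): Middle of the pail's rigid handle bar, 110 mm above its foot. The bar runs along pail x, 108 mm long, 8 mm wide (y), 8 mm tall (z), on an upright strap at each end; 46 mm of free space between it and the rim. Grip it towards one end, about 36 mm from the middle, so that the middle is free for the hook.
- sugar_pack: Bystander: wrapped brown sugar block, 75 x 110 x 30 mm, origin under its centre.
- jar: Bystander: amber jar, 72 mm across, 100 mm high, origin under its centre.
- mould: Bystander: wooden mould box, 130 x 90 x 35 mm, origin under its centre.
Not all that is in view belongs to the job. Of the things like the hook, leave any that is green or red; of the rest the larger one is meant.

How it is judged:
On the way:
1. the hook hangs down in the notch of the bar, let go, before the pail is hung on it (z of hook_crown in the frame of stand between 0.262 and 0.2745 m and x of hook_crown in the frame of stand between -0.012 and 0.012 m and y of hook_crown in the frame of stand between -0.05 and 0.05 m and contact force between hook and stand above 0.2 N and contact force between each of the fingers, pail and hook below 0.05 N), for 0.2 s.
At the end, for the whole second after the job is handed in: The hook hangs in the notch (inside of its upper curl at least 4.5 mm below the bar's top edge); the pail's handle lies in its lower curl (handle middle within 22 mm of the curl's bottom), foot over 30 mm above the table, upright within 0.35 rad; both let go and slower than 0.05 m/s (z of hook_crown in the frame of stand between 0.262 and 0.2745 m and x of hook_crown in the frame of stand between -0.012 and 0.012 m and y of hook_crown in the frame of stand between -0.05 and 0.05 m and contact force between hook and stand above 0.2 N and contact force between the fingers and hook below 0.05 N and distance between pail_handle and hook_trough below 0.022 m and contact force between pail and hook above 0.3 N and height (world z) of pail above 0.03 m and angle between pail's own z axis and vertical below 0.35 rad and contact force between the fingers and pail below 0.05 N and linear speed of each of pail, hook below 0.05 m/s); the robot touches nothing.
It fails at once if the hook is pressed or knocked against the bar or stand with more than 25 N (contact force between hook and stand above 25 N).
It fails at once if the pail is knocked against the hook with more than 25 N (contact force between pail and hook above 25 N).
It fails at once if the pail is tipped more than 1 rad (angle between pail's own z axis and vertical above 1 rad).
It fails at once if the sugar pack, jar or mould is moved more than 30 mm (distance of any of sugar_pack, jar, mould from where it was at the start of the episode above 0.03 m).
It also fails if it takes over 72 s, if anything falls off the work surface, if the arm or the gripper's body presses on something with over 40 N, if the wrist force passes 120 N, or if a joint passes its speed limit or range.

## Working session

There is one attempt and no reset: what is moved stays moved. The work goes in short steps, each a Python script; the robot and the scene stay as the last script left them, time stands still between calls to the robot, and variables do not carry over. Pictures are saved under pics/ and viewed, and the job is handed in when it is done.

```bash
ls; mkdir -p pics; python3 - <<'E'
from rig import env, fingers, kin, status, optics, job
import cv2,numpy as np
for n in("side","top"):
    im=optics.get_image(n); cv2.imwrite(f"pics/{n}0.png",im)
    c=optics.get_calibration(n); print(n,c["camera_matrix"],c["R"],c["t"], -np.array(c["R"]).T@np.array(c["t"]).ravel())
s=status.state(); print(s["t"],s["position"],s["eef_rot"],s["gripper_width"])
E
```

```text
pics
side [[373.35605778   0.         319.06431787]
 [  0.         373.35605778 199.96956899]
 [  0.           0.           1.        ]] [[ 0.67990581 -0.73315311 -0.01464972]
 [-0.49790331 -0.44689075 -0.74322336]
 [ 0.53834969  0.51261602 -0.66888297]] [-0.34956779  0.40637975  0.79335867] [ 0.0129066  -0.48136773  0.82757395]
top [[473.34442821   0.         315.12620787]
 [  0.         473.34442821 199.42729239]
 [  0.           0.           1.        ]] [[ 0.02187255 -0.99975183 -0.00422729]
 [-0.99246572 -0.02120289 -0.12067405]
 [ 0.12055448  0.00683489 -0.99268318]] [-0.01204519  0.54756753  1.58592071] [ 0.35251563 -0.01127179  1.6403431 ]
0.1 [0.1778801  0.51989934 0.23059552] [[-9.46126650e-01  3.23796130e-01 -6.54522655e-04]
 [ 3.23796744e-01  9.46125675e-01 -1.36937228e-03]
 [ 1.75863243e-04 -1.50753192e-03 -9.99998848e-01]] 1.0016075715888073
```

View pics/side0.png

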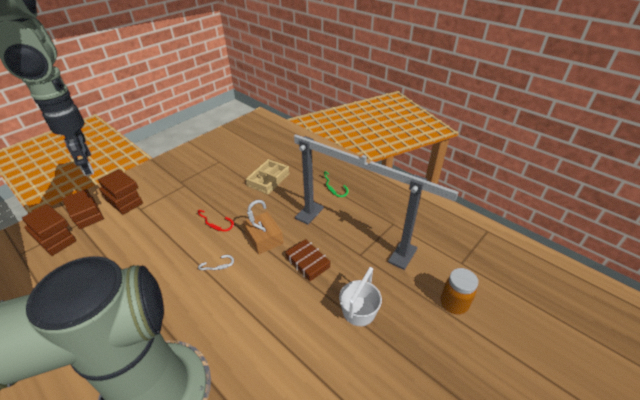

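View pics/top0.png

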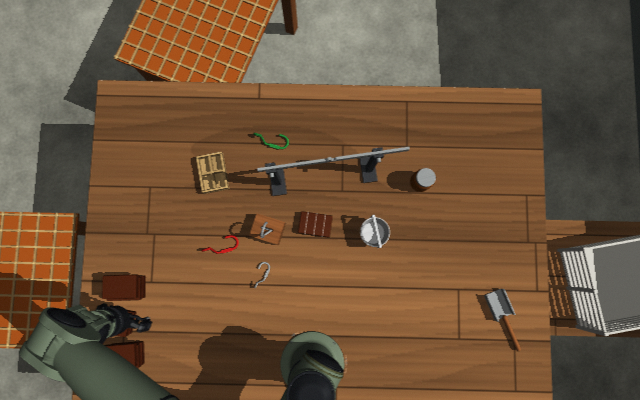

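The side view shows four hooks: red at (215,220), green at (335,186), a small grey one lying flat at (216,264), and a larger grey one standing in the block at (258,215). The grey one in the block fits the description, so I'll enlarge it and the other parts.

```bash
python3 - <<'E'
import cv2,numpy as np
s=cv2.imread("pics/side0.png");t=cv2.imread("pics/top0.png")
def crop(im,x,y,w,h,k,n):
    c=cv2.resize(im[y:y+h,x:x+w],None,fx=k,fy=k,interpolation=cv2.INTER_CUBIC)
    for i in range(0,w,10):
        cv2.putText(c,str(x+i),(i*k,8),0,.3,(0,255,255),1); cv2.line(c,(i*k,0),(i*k,h*k),(0,255,255) if i%50==0 else (90,90,90),1)
    for i in range(0,h,10):
        cv2.putText(c,str(y+i),(0,i*k+4),0,.3,(0,255,255),1); cv2.line(c,(0,i*k),(w*k,i*k),(90,90,90),1)
    cv2.imwrite("pics/"+n,c)
crop(s,190,180,110,90,7,"c1.png")
crop(t,220,200,180,90,4,"c2.png")
crop(s,285,125,180,150,4,"c3.png")
crop(t,250,140,170,60,4,"c4.png")
crop(s,325,260,70,70,8,"c5.png")
crop(t,345,205,60,50,10,"c6.png")
crop(t,230,205,60,45,12,"c7.png")
E
```

```text
(no output)
```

View pics/c1.png

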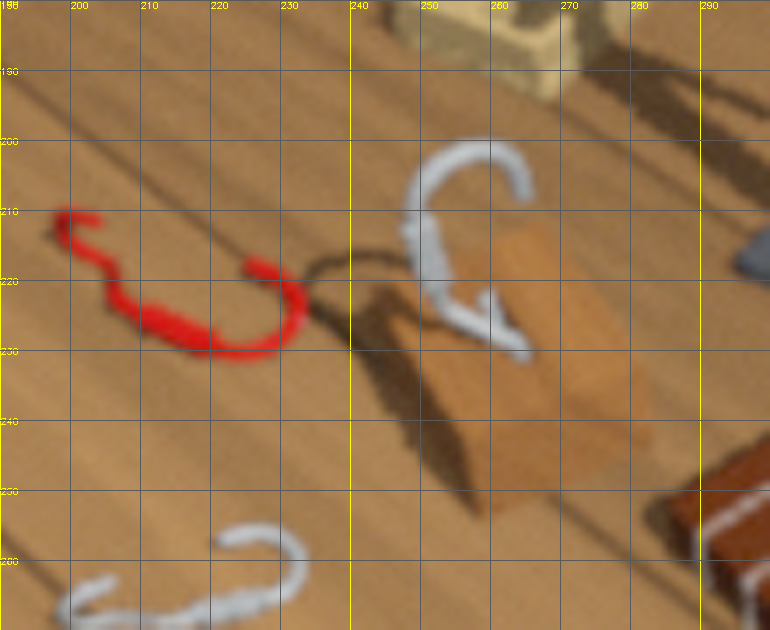

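View pics/c7.png

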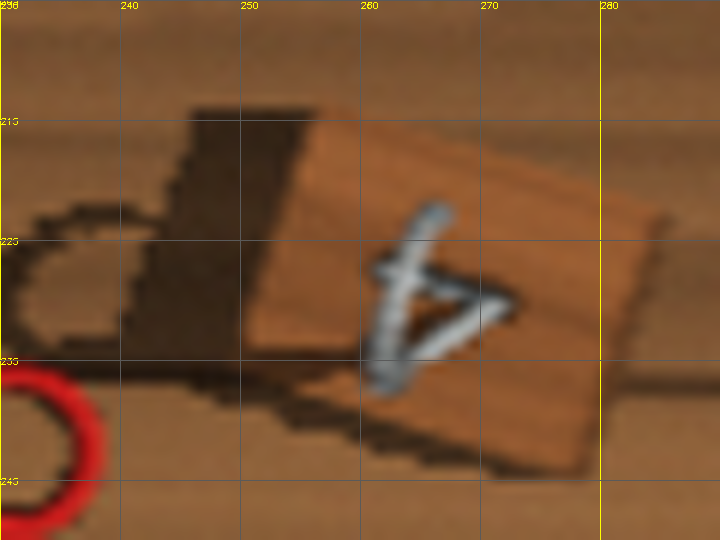

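View pics/c3.png

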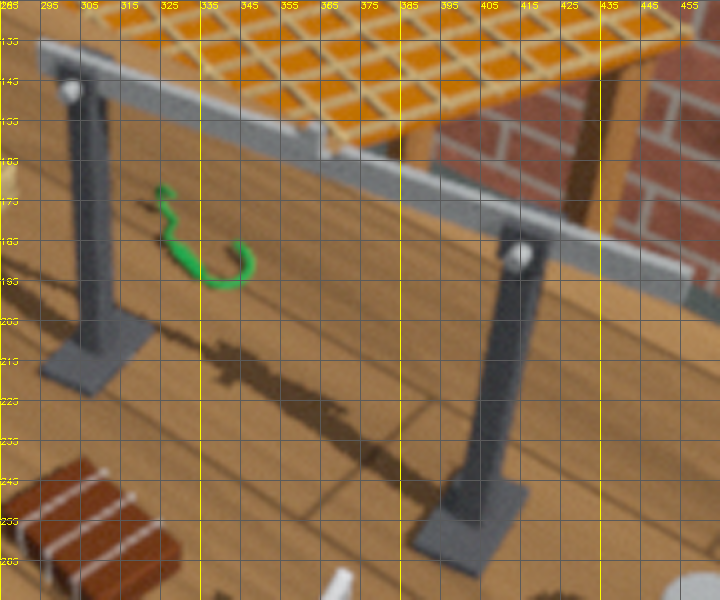

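View pics/c4.png

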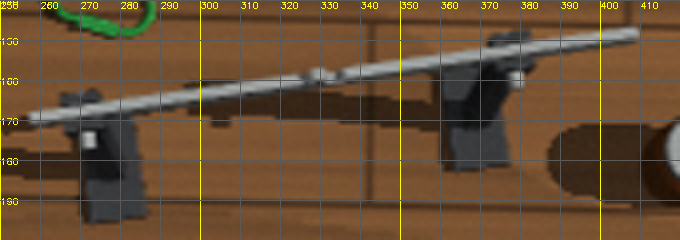

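View pics/c5.png

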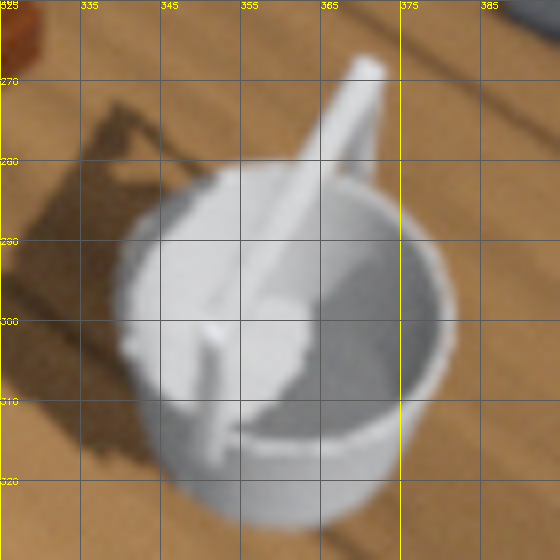

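View pics/c6.png

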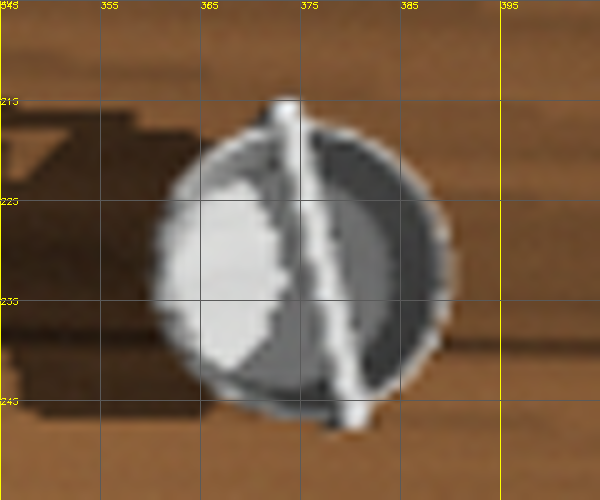

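```bash
cat > h.py <<'E'
import cv2,numpy as np
def crop(im,x,y,w,h,k,n):
    c=cv2.resize(im[y:y+h,x:x+w],None,fx=k,fy=k,interpolation=cv2.INTER_CUBIC)
    c=cv2.copyMakeBorder(c,14,0,26,0,cv2.BORDER_CONSTANT)
    st=5 if k>=8 else 10
    for i in range(0,w,st):
        cv2.putText(c,str(x+i),(26+i*k-8,9),0,.3,(0,255,255),1); cv2.line(c,(26+i*k,10),(26+i*k,14),(0,255,255),1)
    for i in range(0,h,st):
        cv2.putText(c,str(y+i),(0,14+i*k+4),0,.3,(0,255,255),1)
        cv2.line(c,(22,14+i*k),(26,14+i*k),(0,255,255),1)
    cv2.imwrite("pics/"+n,c)
E
python3 - <<'E'
from h import *
s=cv2.imread("pics/side0.png");t=cv2.imread("pics/top0.png")
crop(s,345,140,40,30,18,"d1.png")
crop(t,310,145,40,25,18,"d2.png")
a=np.vstack([cv2.resize(t[150:198,255:405],None,fx=5,fy=5,interpolation=cv2.INTER_CUBIC)])
crop(t,255,145,155,55,5,"d3.png")
crop(s,290,200,140,75,5,"d4.png")
E
```

```text
(no output)
```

View pics/d1.png

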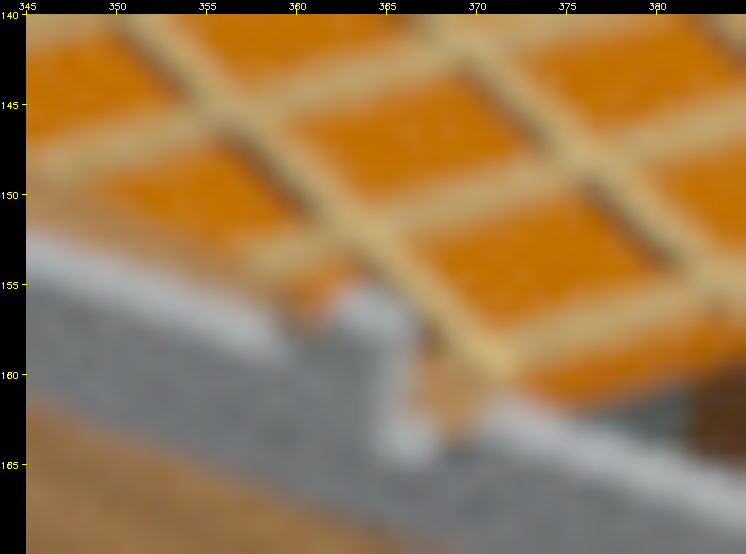

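View pics/d2.png

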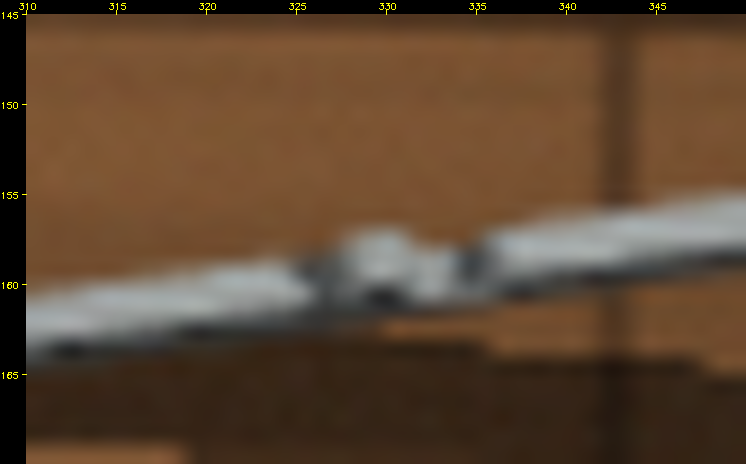

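View pics/d3.png

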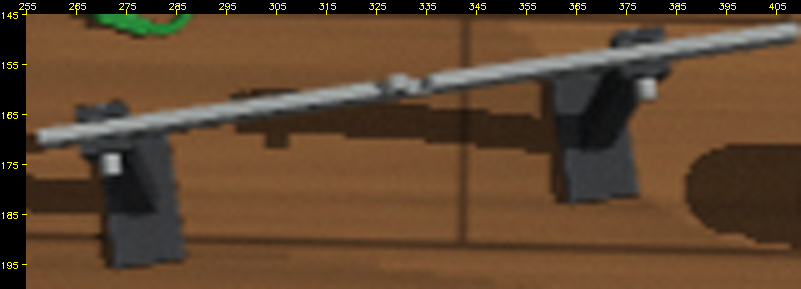

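View pics/d4.png

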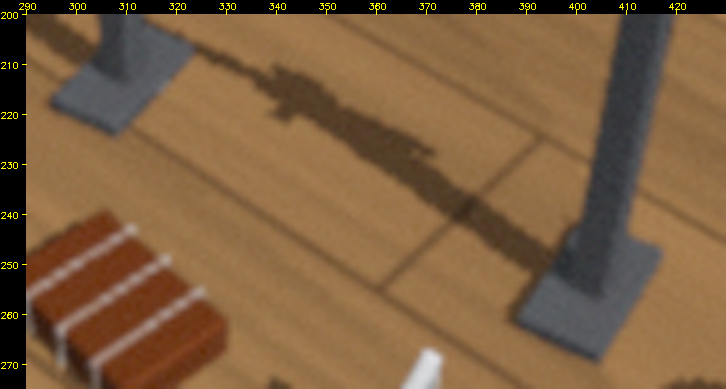

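```bash
cat >> h.py <<'E'
from rig import env, fingers, kin, status, optics, job
C={n:optics.get_calibration(n) for n in("side","top")}
def ray(n,u,v):
    c=C[n];R=np.array(c["R"]);t=np.array(c["t"]).ravel();K=np.array(c["camera_matrix"])
    d=R.T@np.linalg.solve(K,[u,v,1]);return -R.T@t,d
def onz(n,u,v,z):
    o,d=ray(n,u,v);return o+d*(z-o[2])/d[2]
def onplane(n,u,v,p,nn):
    o,d=ray(n,u,v);return o+d*(np.dot(np.subtract(p,o),nn)/np.dot(d,nn))
def proj(n,X):
    c=C[n];R=np.array(c["R"]);t=np.array(c["t"]).ravel();K=np.array(c["camera_matrix"])
    p=K@(R@np.asarray(X)+t);return p[:2]/p[2]
def tri(p1,p2):
    # p1 in side, p2 in top; midpoint and gap
    o1,d1=ray("side",*p1);o2,d2=ray("top",*p2)
    A=np.array([d1,-d2]).T;s=np.linalg.lstsq(A,o2-o1,rcond=None)[0]
    a=o1+s[0]*d1;b=o2+s[1]*d2;return (a+b)/2,np.linalg.norm(a-b)
E
python3 - <<'E'
from h import *
np.set_printoptions(precision=4,suppress=True)
print("bar top", [onz("top",u,v,.279) for u,v in [(258.5,168.7),(312,161.6),(347,156.8),(408.5,147.8)]])
print("stop top", onz("top",329.8,158.5,.289), "notch R edge",onz("top",335.7,158.5,.279),"stopface",onz("top",331.5,159.5,.289))
print("feet L",[onz("side",u,v,.004) for u,v in [(295,217),(307,223.5),(323,207)]])
print("feet R",[onz("side",u,v,.004) for u,v in [(387.5,261),(404,269),(416.5,248)]])
print("feet top L",[onz("top",u,v,.006) for u,v in [(271.5,195),(286,194)]])
print("feet top R",[onz("top",u,v,.006) for u,v in [(363,182.3),(377,181)]])
print("hook top shank, tip, ", tri((247.5,212),(262,236)),tri((266,208),(266.5,222)))
print("block top corners",[onz("top",u,v,.05) for u,v in [(256.3,214.3),(285.5,222.5),(250.5,234)]])
print("block top corners side",[onz("side",u,v,.05) for u,v in [(267,212),(282,230)]])
print("handle ends",[onz("top",u,v,.110) for u,v in [(373.2,215.7),(380,247)]],[onz("side",u,v,.110) for u,v in [(371.5,268.5),(351,301)]])
E
```

```text
bar top [array([0.6047, 0.1655, 0.279 ]), array([0.6291, 0.0097, 0.279 ]), array([ 0.6456, -0.0925,  0.279 ]), array([ 0.6762, -0.2724,  0.279 ])]
stop top [ 0.6373 -0.042   0.289 ] notch R edge [ 0.6398 -0.0595  0.279 ] stopface [ 0.6345 -0.047   0.289 ]
feet L [array([0.5666, 0.1517, 0.004 ]), array([0.5714, 0.1037, 0.004 ]), array([0.6594, 0.1173, 0.004 ])]
feet R [array([ 0.6169, -0.1644,  0.004 ]), array([ 0.6242, -0.2136,  0.004 ]), array([ 0.7115, -0.1986,  0.004 ])]
feet top L [array([0.5633, 0.1523, 0.006 ]), array([0.5679, 0.1019, 0.006 ])]
feet top R [array([ 0.6148, -0.1658,  0.006 ]), array([ 0.6204, -0.2147,  0.006 ])]
hook top shank, tip,  (array([0.4135, 0.1674, 0.1254]), np.float64(0.00408411659455362)) (array([0.4622, 0.1539, 0.1141]), np.float64(0.002719996901693407))
block top corners [array([0.4909, 0.197 , 0.05  ]), array([0.4653, 0.0977, 0.05  ]), array([0.4241, 0.214 , 0.05  ])]
block top corners side [array([0.4941, 0.1945, 0.05  ]), array([0.4735, 0.1061, 0.05  ])]
handle ends [array([ 0.4893, -0.1901,  0.11  ]), array([ 0.3888, -0.2127,  0.11  ])] [array([ 0.495 , -0.1902,  0.11  ]), array([ 0.3932, -0.2104,  0.11  ])]
```

```bash
cat >> h.py <<'E'
def hookpts():
    # relative to crown (inside top); wire centreline
    P=[];a=np.linspace(0,np.pi,20)
    P+=[(22,0,-34),(22,0,-18)]
    P+=[(22*np.cos(t),0,-18+22*np.sin(t)) for t in a]
    P+=[(-22,0,-20),(-22,0,-56),(-22,0,-72.5),(0,-15,-92.5)]
    P+=[(0,-15*np.cos(t),-103-15*np.sin(t)) for t in a]
    P+=[(0,17,-92)]
    return np.array(P)/1000
def Rz(y): return np.array([[np.cos(y),-np.sin(y),0],[np.sin(y),np.cos(y),0],[0,0,1]])
def draw(im,n,P,k,x0,y0,col=(0,0,255)):
    q=[proj(n,X) for X in P]
    q=np.array([[(u-x0+.5)*k,(v-y0+.5)*k] for u,v in q]).astype(int)
    cv2.polylines(im,[q],False,col,1)
E
cat > ov.py <<'E'
from h import *
from scipy.optimize import least_squares
ims={n:cv2.imread(f"pics/{n}0.png") for n in C}
# pixel picks
# fit hook
def hk(p): return hookpts()@Rz(p[2]).T+np.array([p[0],p[1],.147])
# mask of grey pixels
best=None
from scipy.ndimage import distance_transform_edt as edt
reg={"side":(243,198,270,233),"top":(258,220,276,240)}
def mask(n):
    im=ims[n].astype(int);m=(im.max(2)-im.min(2)<45)&(im.max(2)>90)
    z=np.zeros_like(m);x0,y0,x1,y1=reg[n];z[y0:y1,x0:x1]=m[y0:y1,x0:x1];return z
from scipy.spatial import cKDTree
def dens(P): 
    out=[]
    for a,b in zip(P[:-1],P[1:]):
        k=max(2,int(np.linalg.norm(b-a)/.001)); out+=[a+(b-a)*t for t in np.linspace(0,1,k,endpoint=False)]
    return np.array(out)
def mk(n):
    ys,xs=np.nonzero(mask(n));return np.c_[xs,ys].astype(float)
M={n:mk(n) for n in C}
print({n:len(M[n]) for n in C})
def res(p,both=True):
    D=dens(hk(p));r=[]
    D=D[D[:,2]>.052]
    for i,n in enumerate(C):
        q=np.array([proj(n,X) for X in D])+p[3+2*i:5+2*i]
        d,_=cKDTree(q).query(M[n]);d2,_=cKDTree(M[n]).query(q)
        r+=list(d)+list(d2*.7)
    return np.array(r+list(np.array(p[3:])*4))
f=least_squares(res,[.434,.16,-.26,0,0,0,0],diff_step=1e-3,x_scale=[.01,.01,.1,1,1,1,1]);print(f.x.round(4),f.cost)
p=f.x
for n,(x0,y0,w,h,k) in {"side":(235,190,60,70,8),"top":(240,205,55,45,12)}.items():
    c=cv2.resize(ims[n][y0:y0+h,x0:x0+w],None,fx=k,fy=k,interpolation=cv2.INTER_CUBIC)
    draw(c,n,hk(p),k,x0,y0)
    b=np.array([(-.04,-.05,.05),(.04,-.05,.05),(.04,.05,.05),(-.04,.05,.05),(-.04,-.05,.05)])@Rz(p[2]).T+np.array([p[0],p[1],0])
    draw(c,n,b,k,x0,y0,(0,255,0))
    cv2.imwrite(f"pics/ov_{n}.png",c)
E
python3 ov.py
```

```text
{'side': 227, 'top': 71}
[ 0.4403  0.1618 -0.3004  0.0559 -0.036   0.1702 -0.0378] 292.9027381725324
```

View pics/ov_side.png

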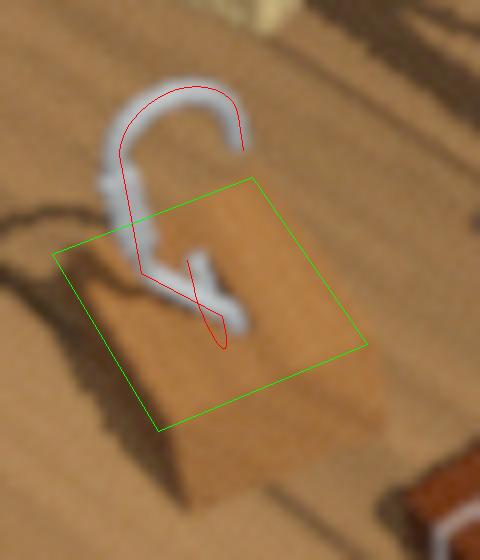

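View pics/ov_top.png

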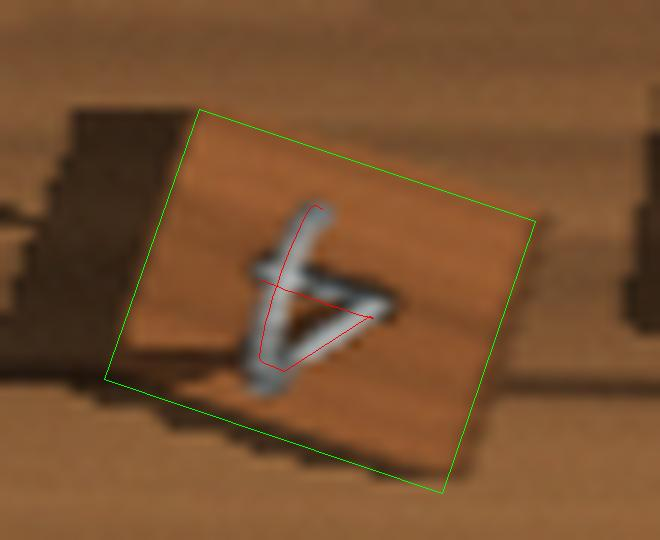

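```bash
python3 - <<'E'
s=open('ov.py').read()
s=s.replace("def hk(p): return hookpts()@Rz(p[2]).T+np.array([p[0],p[1],.147])",
'''from scipy.spatial.transform import Rotation as Ro
def hk(p):
    P=hookpts()+[0,0,.118]
    P=P@Ro.from_rotvec([0,p[7],0]).as_matrix().T
    return P@Rz(p[2]).T+np.array([p[0],p[1],.029])''')
s=s.replace("[.434,.16,-.26,0,0,0,0]","[.44,.16,-.26,0,0,0,0,0]").replace("1,1,1,1])","1,1,1,1,.05])").replace("p[3:])*4","p[3:7])*4")
s=s.replace("loss","loss")
open('ov.py','w').write(s)
E
python3 ov.py
```

```text
{'side': 227, 'top': 71}Traceback (most recent call last):
  File "ov.py", line 36, in <module>
    f=least_squares(res,[.44,.16,-.26,0,0,0,0,0],diff_step=1e-3,x_scale=[.01,.01,.1,1,1,1,1,.05]);print(f.x.round(4),f.cost)
    return func(*args, **kwargs)
    result = trf(vector_fun.fun, vector_fun.jac, x0, f0, J0, lb, ub, ftol, xtol,
                 gtol, max_nfev, x_scale, loss_function, tr_solver,
                 tr_options.copy(), verbose, callback=callback_wrapped)
    return trf_no_bounds(
        fun, jac, x0, f0, J0, ftol, xtol, gtol, max_nfev, x_scale,
        loss_function, tr_solver, tr_options, verbose, callback=callback)
    J = jac(x)
    self._update_jac()
    ~~~~~~~~~~~~~~~~^^
    self.J = self.jac_wrapped(xp_copy(self.x), f0=self.f)
             ~~~~~~~~~~~~~~~~^^^^^^^^^^^^^^^^^^^^^^^^^^^^
    J, dct = approx_derivative(
             ~~~~~~~~~~~~~~~~~^
        self.fun,
        ^^^^^^^^^
    ...<2 lines>...
        **self.finite_diff_options,
        ^^^^^^^^^^^^^^^^^^^^^^^^^^^
    )
    ^
    J, _nfev = _dense_difference(fun_wrapped, x0, f0, h,
               ~~~~~~~~~~~~~~~~~^^^^^^^^^^^^^^^^^^^^^^^^
                             use_one_sided, method,
                             ^^^^^^^^^^^^^^^^^^^^^^
                             mf)
                             ^^^
    df = [f_eval - f0 for f_eval in f_evals]
          ~~~~~~~^~~~
ValueError: operands could not be broadcast together with shapes (636,) (634,)
```

Fixing the residual size by filtering on the hook's own length, and dropping the per-camera prior a little.

```bash
sed -i 's/D=dens(hk(p));r=\[\]/D=dens(hk(p)); r=[]; D=D[keep]/; s/^    D=D\[D\[:,2\]>.052\]/    pass/' ov.py
sed -i 's/^def res/p0=[.44,.16,-.26,0,0,0,0,0]\nhkR=hookpts()\ndef dens(P,R=hkR):\n    out=[]\n    for i in range(len(P)-1):\n        k=max(2,int(np.linalg.norm(R[i+1]-R[i])\/.001)); out+=[P[i]+(P[i+1]-P[i])*t for t in np.linspace(0,1,k,endpoint=False)]\n    return np.array(out)\nkeep=dens(hk(p0))[:,2]>.054\ndef res/; s/p\[3:7\])\*4/p[3:7])*3/' ov.py
python3 ov.py
```

```text
{'side': 227, 'top': 71}
[ 0.4484  0.159  -0.3047 -0.0115 -0.129   0.2259  0.0838 -0.1115] 291.0211796587678
```

View pics/ov_side.png

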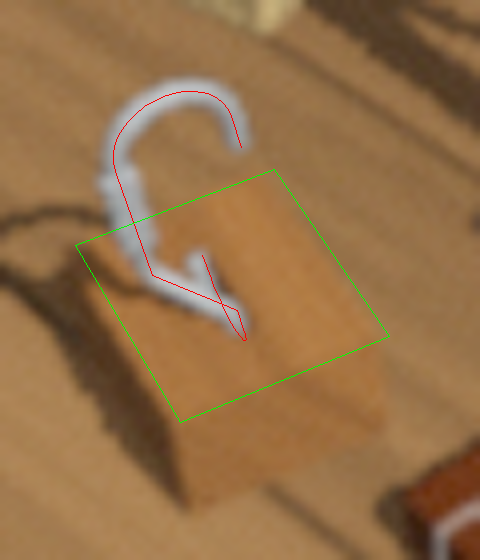

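View pics/ov_top.png

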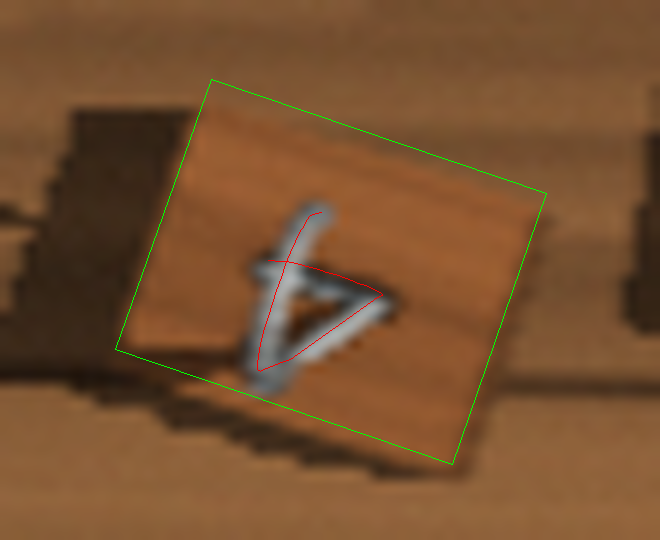

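```bash
cat >> h.py <<'E'
np.set_printoptions(precision=4,suppress=True)
def ori(yaw,beta,flip=1):
    hx=np.array([np.cos(yaw),np.sin(yaw),0]);hy=np.array([-np.sin(yaw),np.cos(yaw),0])
    z=np.sin(beta)*hx-np.array([0,0,np.cos(beta)]);y=flip*hy
    return np.c_[np.cross(y,z),y,z]
def tcp(g,R): return np.asarray(g)+.019*R[:,2]
SY=.162; SM=np.array([.6355,-.024,.279])
def stand(x,y,z): return np.array([SM[0],SM[1],0])+Rz(SY)@np.array([x,y,0])+np.array([0,0,z])
def st(): 
    s=status.state(); print("t",round(s["t"],2),"p",np.array(s["position"]),"F",np.array(s["force"]),"w",round(s["gripper_width"],4)); return s
E
python3 - <<'E'
from h import *
for b in (.6,.75,.85,1.0):
  for fl in(1,-1):
    r=[]
    R=ori(-.285,b,fl);g=np.array([.419,.168,.109])
    for d in(0,.09): r.append(kin.solve_ik(tcp(g,R)-d*R[:,2],R))
    r.append(kin.solve_ik(tcp(g+[0,0,.2],R),R))
    R=ori(SY,b,fl)
    for p in [(-.13,-.075,.292),(-.022,-.075,.292),(-.022,-.03,.232)]: r.append(kin.solve_ik(tcp(stand(*p),R),R))
    R=ori(.205,b,fl); g=np.array([.4415,-.2008,.110])-.036*np.array([np.cos(.205),np.sin(.205),0])
    for d in(0,.09): r.append(kin.solve_ik(tcp(g,R)-d*R[:,2],R))
    R=ori(SY,b,fl)
    for p in [(-.20,.02,.19),(-.036,.02,.19),(-.036,-.03,.16)]: r.append(kin.solve_ik(tcp(stand(*p),R),R))
    print(b,fl,["-" if q is None else 1 for q in r], r[0], r[5],r[6],r[-1])
E
```

```text
0.6 1 [1, 1, 1, 1, 1, 1, 1, 1, 1, 1, 1] [ 0.4596  0.1821 -1.0849 -0.1624 -0.3927  0.6503] [-0.3368  0.1517 -0.6665  0.2116  0.2735 -0.4225] [-0.983   0.2006 -1.0066  0.1134  0.5513 -1.1169] [-0.3517  0.2421 -0.7887  0.0027  0.2811 -0.4358]
0.6 -1 [1, 1, 1, 1, 1, 1, 1, 1, 1, 1, 1] [ 0.4596  0.1821 -1.0849 -0.1624 -0.3927 -2.4913] [-0.3368  0.1517 -0.6665  0.2116  0.2735  2.7191] [-0.983   0.2006 -1.0066  0.1134  0.5513  2.0247] [-0.3517  0.2421 -0.7887  0.0027  0.2811  2.7058]
0.75 1 [1, 1, 1, 1, 1, 1, 1, 1, 1, 1, 1] [ 0.5323  0.2468 -1.1845 -0.4279 -0.5203  0.6623] [-0.3737  0.1267 -0.8135 -0.0448  0.3554 -0.4097] [-1.0785  0.2463 -1.0775 -0.0111  0.7125 -1.187 ] [-0.3908  0.2469 -0.9287 -0.2752  0.366  -0.4241]
0.75 -1 [1, 1, 1, 1, 1, 1, 1, 1, 1, 1, 1] [ 0.5323  0.2468 -1.1845 -0.4279 -0.5203 -2.4793] [-0.3737  0.1267 -0.8135 -0.0448  0.3554  2.7319] [-1.0785  0.2463 -1.0775 -0.0111  0.7125  1.9546] [-0.3908  0.2469 -0.9287 -0.2752  0.366   2.7175]
0.85 1 [1, 1, 1, 1, 1, 1, 1, 1, '-', 1, 1] [ 0.5801  0.3252 -1.2464 -0.6367 -0.6088  0.6591] [-0.3982  0.1309 -0.9079 -0.2353  0.4107 -0.3925] [-1.1392  0.2966 -1.1164 -0.0926  0.8214 -1.2348] [-0.4169  0.2774 -1.017  -0.4849  0.4236 -0.4072]
0.85 -1 [1, 1, 1, 1, 1, 1, 1, 1, '-', 1, 1] [ 0.5801  0.3252 -1.2464 -0.6367 -0.6088 -2.4825] [-0.3982  0.1309 -0.9079 -0.2353  0.4107  2.7491] [-1.1392  0.2966 -1.1164 -0.0926  0.8214  1.9068] [-0.4169  0.2774 -1.017  -0.4849  0.4236  2.7343]
1.0 1 ['-', 1, 1, 1, 1, 1, 1, 1, '-', 1, 1] None [-0.4334  0.1807 -1.0421 -0.5632  0.4914 -0.3508] [-1.2218  0.4    -1.1595 -0.2086  0.9841 -1.3087] [-0.4543  0.3787 -1.138  -0.8501  0.508  -0.3655]
1.0 -1 ['-', 1, 1, 1, 1, 1, 1, 1, '-', 1, 1] None [-0.4334  0.1807 -1.0421 -0.5632  0.4914  2.7908] [-1.2218  0.4    -1.1595 -0.2086  0.9841  1.8329] [-0.4543  0.3787 -1.138  -0.8501  0.508   2.7761]
```

```bash
python3 - <<'E'
from h import *
B=.75
R=ori(-.285,B);g=np.array([.419,.168,.109])
env.move_to(tcp(g,R)-.1*R[:,2]+[0,0,.02],R); st()
env.move_straight(tcp(g,R)-.035*R[:,2],vel=.12);st()
for n in C: 
    im=optics.get_image(n);cv2.imwrite(f"pics/{n}1.png",im)
s=cv2.imread("pics/side1.png");t=cv2.imread("pics/top1.png")
crop(s,225,170,80,70,9,"e1.png");crop(t,220,200,80,60,9,"e2.png")
E
```

```text
t 1.52 p [0.3668 0.1845 0.1889] F [0.0659 0.7453 0.1467] w 0.9982
t 2.34 p [0.4086 0.1714 0.1208] F [ 0.6401 -0.9002 -0.779 ] w 0.9969
```

View pics/e1.png

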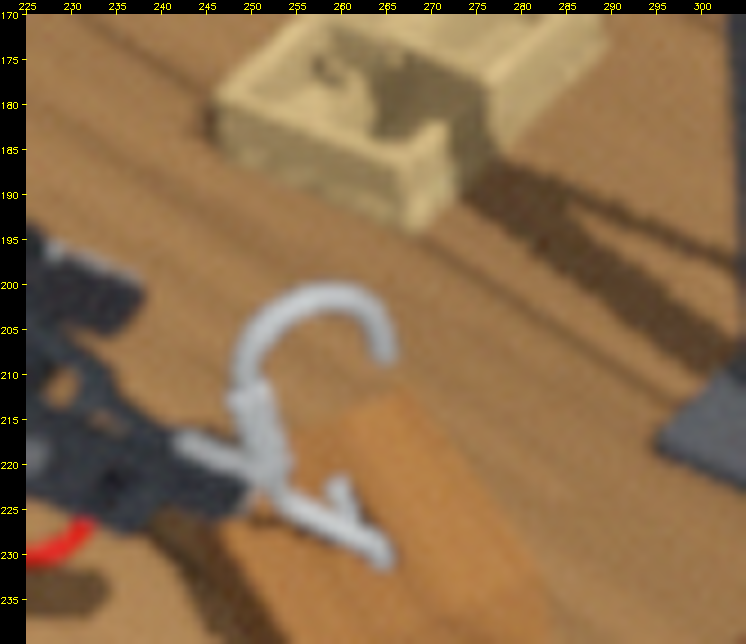

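View pics/e2.png

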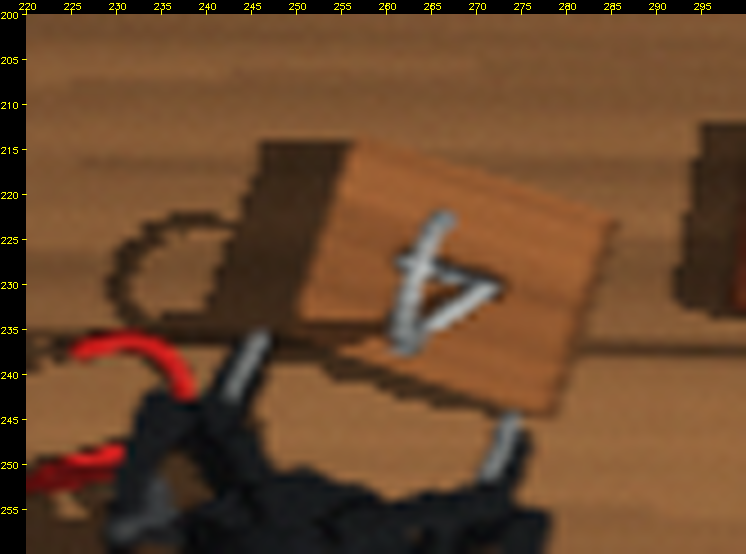

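```bash
python3 - <<'E'
from h import *
B=.75
R=ori(-.298,B);g=np.array([.419,.168,.109])
env.move_straight(tcp(g,R),ori=R,vel=.08);st()
cv2.imwrite("pics/pre.png",optics.get_image("side"))
fingers.close(f_grip=40); st(); env.hold(.2); st()
s=optics.get_image("side");t=optics.get_image("top")
crop(s,225,170,80,70,9,"f1.png");crop(t,220,200,80,60,9,"f2.png")
E
```

```text
t 3.02 p [0.4311 0.1641 0.0951] F [ 0.3437 -0.0759  0.1041] w 0.9997
t 3.77 p [0.4315 0.1645 0.0952] F [-0.2062  1.2911  1.517 ] w 0.088
t 3.97 p [0.4315 0.1644 0.0952] F [-0.8069  1.2472  0.3086] w 0.0864
```

View pics/f1.png

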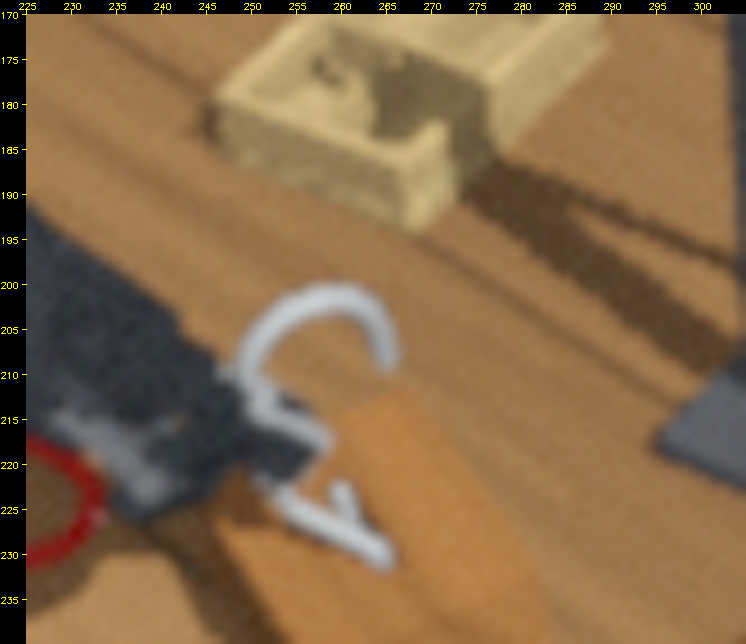

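View pics/f2.png

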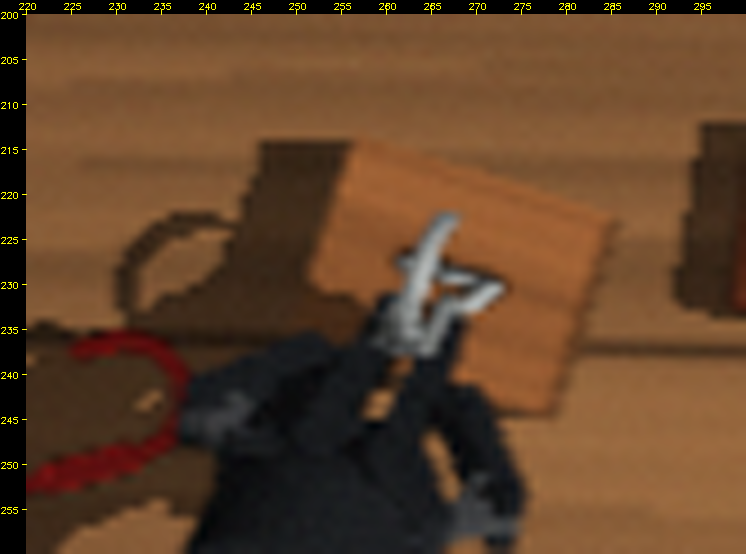

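```bash
python3 - <<'E'
from h import *
B=.75
R=ori(-.298,B);g=np.array([.419,.168,.109])
p=np.array(status.state()["position"])
env.move_straight(p+[0,0,.04],vel=.06);st()
env.move_straight(p+[0,0,.183],vel=.2);st()
R=ori(SY,B)
env.move_to(tcp(stand(-.13,-.07,.292),R),R); env.hold(.3);s=st()
s=optics.get_image("side");t=optics.get_image("top");cv2.imwrite("pics/side2.png",s);cv2.imwrite("pics/top2.png",t)
crop(s,300,110,130,110,6,"g1.png");crop(t,290,140,100,70,8,"g2.png")
E
```

```text
t 4.88 p [0.4312 0.1642 0.1348] F [-0.2557  0.6799 -0.2865] w 0.0874
t 5.75 p [0.4307 0.164  0.2767] F [-0.3433  0.1897 -0.7213] w 0.0873
t 7.33 p [ 0.5314 -0.1109  0.2781] F [ 0.6402 -0.483  -0.6983] w 0.0822
```

View pics/g1.png

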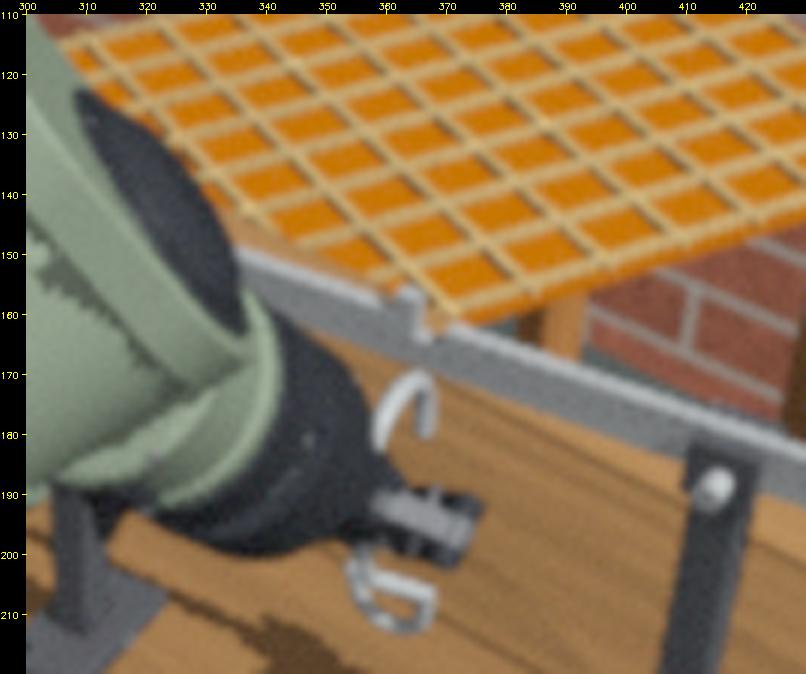

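View pics/g2.png

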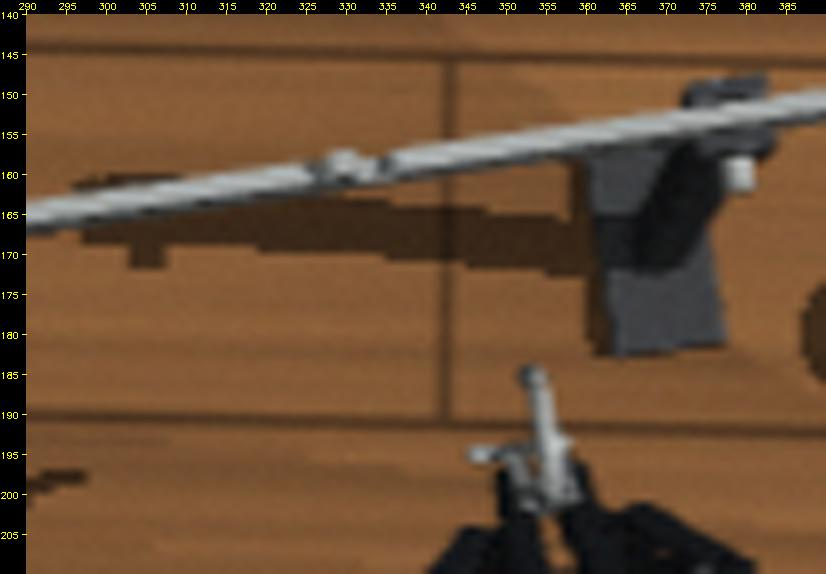

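```bash
cat > ov2.py <<'E'
from h import *
import sys
from scipy.spatial.transform import Rotation as Ro
def hkg(g,yaw,tilt,off=(0,0,0)):
    P=hookpts()+[.022,0,.038]+np.array(off)
    return P@Ro.from_rotvec([0,tilt,0]).as_matrix().T@Rz(yaw).T+g
if __name__=="__main__":
    s=status.state();p=np.array(s["position"]);g=p-.019*np.array(s["eef_rot"])[:,2]
    print(g)
    ims={"side":cv2.imread("pics/side2.png"),"top":cv2.imread("pics/top2.png")}
    for n,(x0,y0,w,h,k) in {"side":(345,160,45,60,10),"top":(335,175,35,35,16)}.items():
        c=cv2.resize(ims[n][y0:y0+h,x0:x0+w],None,fx=k,fy=k,interpolation=cv2.INTER_CUBIC)
        draw(c,n,hkg(g,SY,0),k,x0,y0)
        draw(c,n,hkg(g,SY,-.08),k,x0,y0,(0,255,0))
        cv2.imwrite(f"pics/ov2_{n}.png",c)
E
python3 ov2.py
```

```text
[ 0.5186 -0.1134  0.2921]
```

View pics/ov2_side.png

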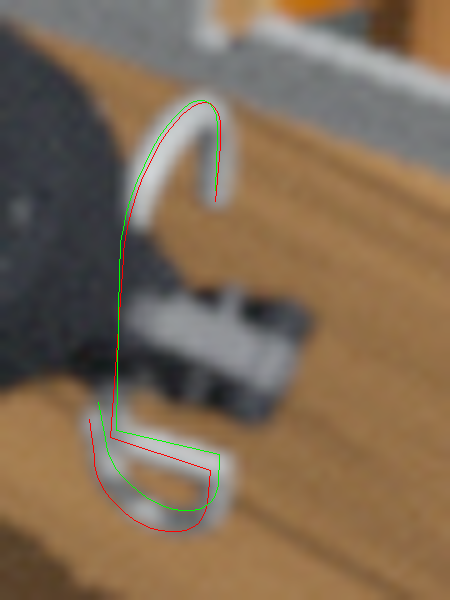

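View pics/ov2_top.png

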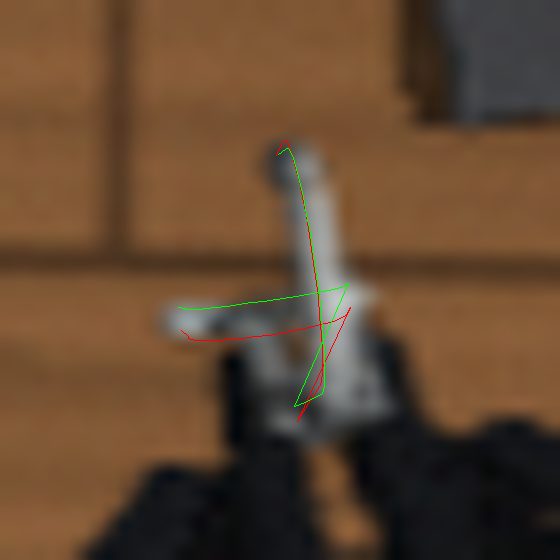

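```bash
python3 - <<'E'
from h import *
R=ori(SY,.70)
env.move_straight(tcp(stand(-.13,-.07,.292),R),ori=R,vel=.1);env.hold(.2);st()
r=env.move_straight(tcp(stand(-.0215,-.07,.292),R),vel=.1,max_force=6);env.hold(.2);print(r);st()
s=optics.get_image("side");t=optics.get_image("top");cv2.imwrite("pics/side2.png",s);cv2.imwrite("pics/top2.png",t)
crop(s,340,110,70,80,7,"g1.png");crop(t,310,140,60,45,12,"g2.png")
E
```

```text
t 7.88 p [ 0.5303 -0.112   0.2771] F [-0.0329 -0.406  -0.6975] w 0.0811
False
t 9.32 p [ 0.6373 -0.0948  0.2776] F [ 0.0238 -0.5935 -1.2198] w 0.0825
```

View pics/g1.png

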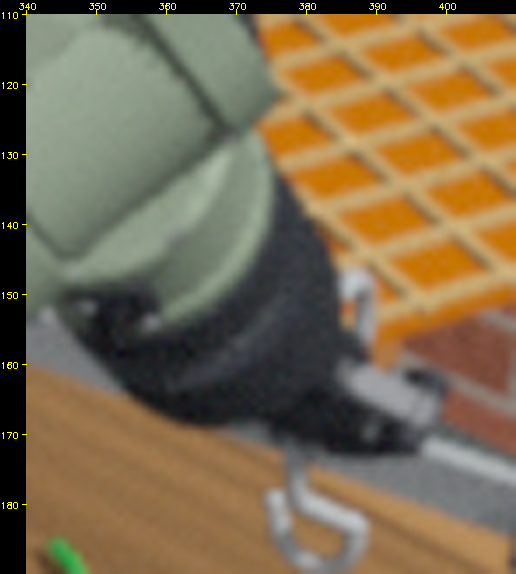

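View pics/g2.png

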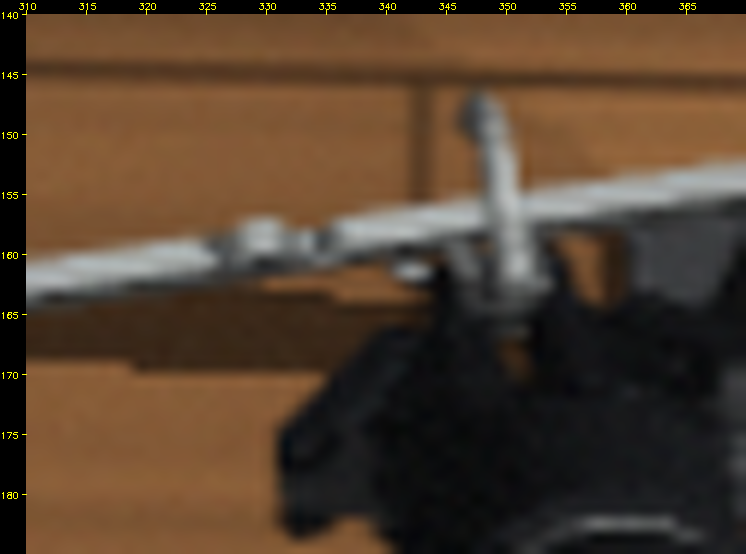

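```bash
python3 - <<'E'
from h import *
R=ori(SY,.70)
r=env.move_straight(tcp(stand(-.0215,-.07,.250),R),vel=.06,max_force=5);print(r);env.hold(.2);st()
if not r:
    r=env.move_straight(tcp(stand(-.0215,-.07,.232),R),vel=.012,max_force=3);print(r);st();env.hold(.2);s=st()
    print(np.array(s["position"])-.019*np.array(s["eef_rot"])[:,2])
E
```

```text
False
t 10.47 p [ 0.638  -0.0947  0.2361] F [ 0.1214  0.1359 -1.0166] w 0.0858
True
t 11.21 p [ 0.6382 -0.0946  0.2292] F [1.999  0.0134 2.7575] w 0.0856
t 11.41 p [ 0.6381 -0.0945  0.2292] F [ 1.711  -0.3254  3.783 ] w 0.0877
[ 0.626  -0.0965  0.2437]
```

```bash
python3 - <<'E'
from h import *
R=ori(SY,.70); yv=Rz(SY)[:,1]
p=np.array(status.state()["position"])
env.move_straight(p+[0,0,.0007],vel=.02);env.hold(.2);st()
p=np.array(status.state()["position"])
r=env.move_straight(p+.065*yv,vel=.025,max_force=3);print(r);env.hold(.15);s=st()
q=np.array(s["position"]);print("moved",(q-p)@yv, "F along y",np.array(s["force"])@yv)
g=q-.019*np.array(s["eef_rot"])[:,2];print(Rz(SY).T@(g-SM))
E
```

```text
t 11.86 p [ 0.6378 -0.0945  0.2296] F [-0.3347 -1.2103  0.8951] w 0.0848
True
t 13.71 p [ 0.6298 -0.0494  0.2286] F [ 1.3821 -3.4783  0.6828] w 0.0859
moved 0.04577462737052995 F along y -3.6556508021981036
[-0.0219 -0.0241 -0.0358]
```

```bash
python3 - <<'E'
from h import *
R=ori(SY,.70); yv=Rz(SY)[:,1]
p=np.array(status.state()["position"])
env.move_straight(p-.003*yv+[0,0,.0005],vel=.02);env.hold(.15);st()
p=np.array(status.state()["position"])
r=env.move_straight([p[0],p[1],.2165],vel=.012,max_force=3);print(r);env.hold(.15);s=st()
s=optics.get_image("side");t=optics.get_image("top");cv2.imwrite("pics/side3.png",s);cv2.imwrite("pics/top3.png",t)
crop(s,330,120,70,80,7,"g3.png");crop(t,300,140,60,45,12,"g4.png")
E
```

```text
t 14.19 p [ 0.63   -0.0521  0.2287] F [-0.7935  0.1357 -1.0106] w 0.0874
True
t 15.08 p [ 0.6305 -0.0521  0.2204] F [ 1.9909 -0.2576  2.0738] w 0.0833
```

View pics/g3.png

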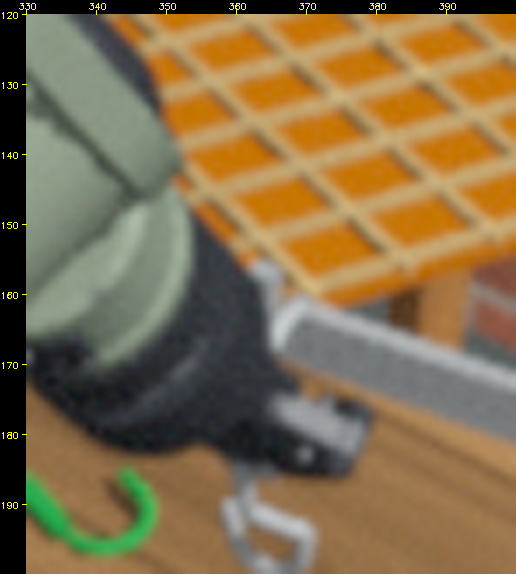

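View pics/g4.png

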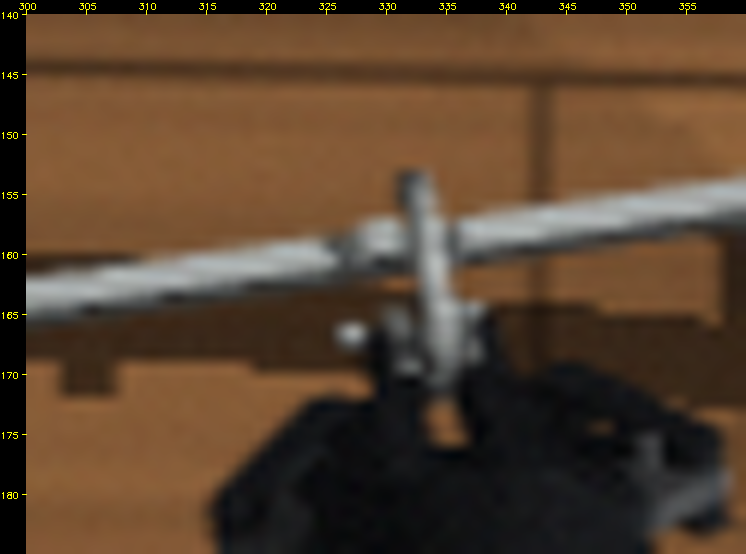

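```bash
python3 - <<'E'
from h import *
fingers.release();env.hold(.3);s=st()
p=np.array(s["position"]);z=np.array(s["eef_rot"])[:,2]
env.move_straight(p-.12*z,vel=.12);st()
p=np.array(status.state()["position"])
R=ori(SY,.75)
q=np.array([.40,-.02,.36])
env.move_to(q,ori(-.1,.6));st()
s=optics.get_image("side");t=optics.get_image("top");cv2.imwrite("pics/side4.png",s);cv2.imwrite("pics/top4.png",t)
cv2.imwrite("pics/tmp.png",s)
crop(s,330,140,70,80,7,"g5.png");crop(t,300,140,60,45,12,"g6.png")
E
```

```text
t 16.22 p [ 0.6295 -0.0519  0.2193] F [-1.0857  0.6841  0.137 ] w 1.0012
t 17.37 p [ 0.5536 -0.0643  0.311 ] F [-0.8204 -0.2369  0.2732] w 0.9971
t 18.07 p [ 0.4008 -0.0201  0.3602] F [0.4039 0.0576 0.8521] w 1.0001
```

View pics/g5.png

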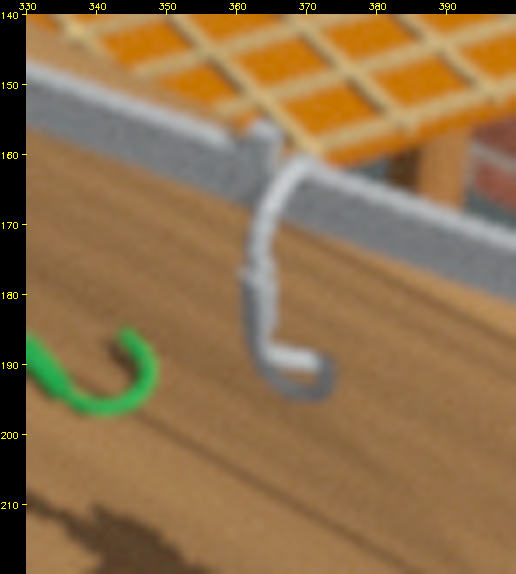

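View pics/g6.png

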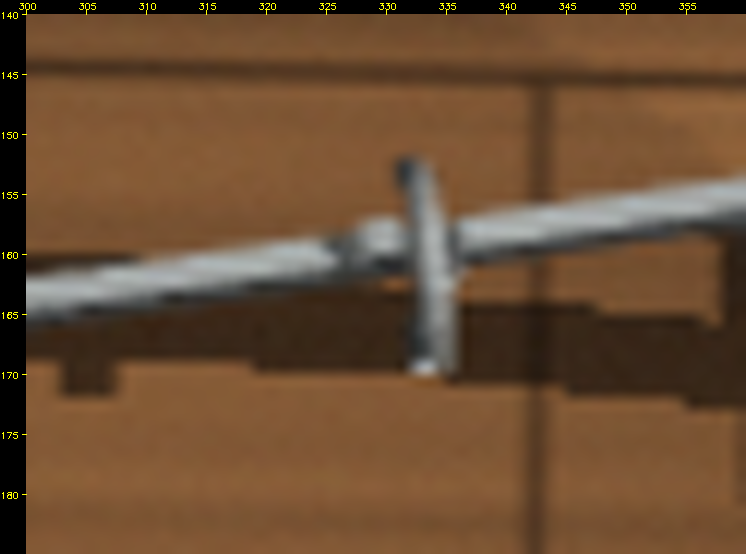

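View pics/side4.png

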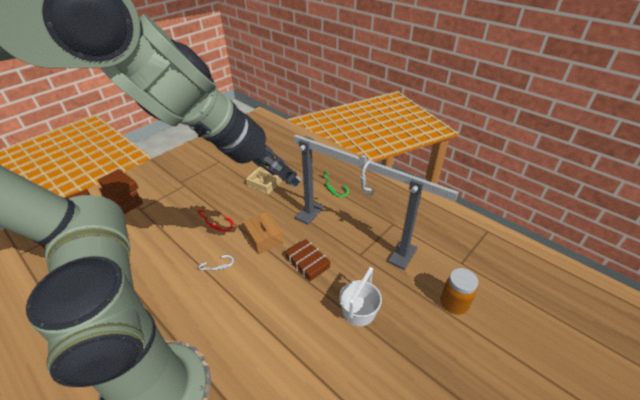

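```bash
python3 - <<'E'
from h import *
env.hold(.3)
s=optics.get_image("side");t=optics.get_image("top");cv2.imwrite("pics/side5.png",s);cv2.imwrite("pics/top5.png",t)
c=np.vstack([cv2.resize(s[150:200,345:390],None,fx=11,fy=11,interpolation=cv2.INTER_CUBIC)]);cv2.imwrite("pics/g7.png",c)
crop(t,315,145,35,30,20,"g8.png")
st()
E
```

```text
t 18.57 p [ 0.4001 -0.0202  0.3597] F [0.6756 0.8592 0.9257] w 1.0001
```

View pics/g7.png

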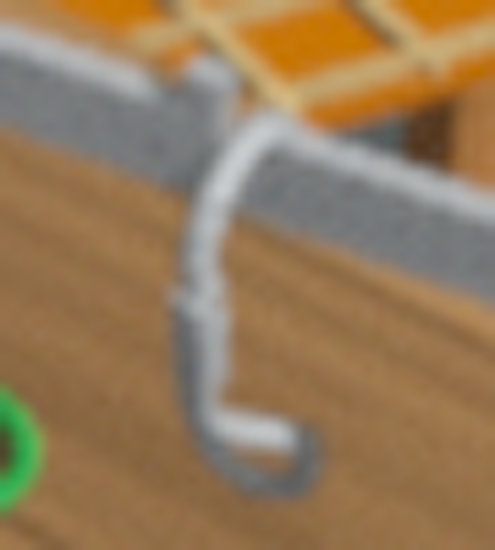

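View pics/g8.png

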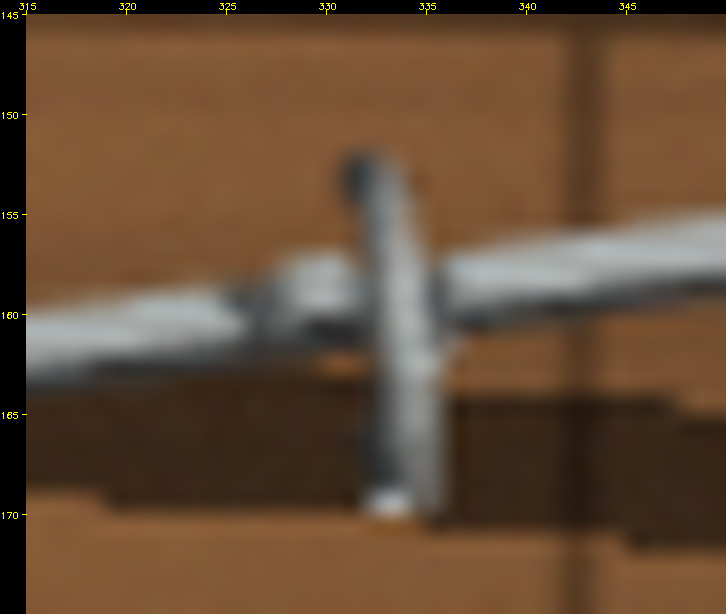

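```bash
cat > fit3.py <<'E'
from h import *
import sys
from scipy.spatial import cKDTree
from scipy.optimize import least_squares
from scipy.spatial.transform import Rotation as Ro
tag=sys.argv[1]
ims={n:cv2.imread(f"pics/{n}{tag}.png") for n in C}
def M(n,reg,thr=50,lo=60):
    im=ims[n].astype(int);m=(im.max(2)-im.min(2)<thr)&(im.max(2)>lo)&(im[:,:,2]-im[:,:,0]<25)
    z=np.zeros_like(m);x0,y0,x1,y1=reg;z[y0:y1,x0:x1]=m[y0:y1,x0:x1];ys,xs=np.nonzero(z);return np.c_[xs,ys].astype(float)
R=hookpts();
def dens(P):
    o=[]
    for i in range(len(P)-1):
        k=max(2,int(np.linalg.norm(R[i+1]-R[i])/.001)); o+=[P[i]+(P[i+1]-P[i])*t for t in np.linspace(0,1,k,endpoint=False)]
    return np.array(o)
H=dens(R)
def pose(p): # dx,dy, rx,ry,rz
    return Rz(SY)@Ro.from_euler("zyx",[p[4],p[3],p[2]]).as_matrix(), stand(p[0],-.030+p[1],.270)
ms=M("side",(352,172,382,200)); 
mt=M("top",(328,164,340,173),lo=50); mt2=M("top",(329,150,338,157))
mt=np.r_[mt,mt2]
print(len(ms),len(mt))
def res(p):
    A,t=pose(p);r=[]
    W=H@A.T+t
    q=np.array([proj("side",X) for X in W])+p[5:7]
    d,_=cKDTree(q).query(ms); r+=list(d)
    low=np.nonzero(R_low)[0]; d,_=cKDTree(ms).query(q[low]); r+=list(d*.7)
    q=np.array([proj("top",X) for X in W])+p[7:9]
    d,_=cKDTree(q).query(mt); r+=list(d)
    r+=list(np.array(p[5:9])*5)+[p[0]/.004,p[1]/.002,p[2]/.1,p[3]/.3,p[4]/.3]
    return np.array(r)
R_low=(H[:,2]<-.045)
best=None
for rx in(-.1,0,.1):
  for ry in (-.2,-.1,0.,.1,.2):
    for rz in(-.3,0,.3):
      f=least_squares(res,[0,0,rx,ry,rz,0,0,0,0],diff_step=1e-3,x_scale=[.003,.003,.1,.1,.1,1,1,1,1],max_nfev=25)
      if best is None or f.cost<best.cost: best=f
p=best.x;print(p.round(4),best.cost)
A,t=pose(p)
tr=t+A@np.array([0,0,-.1145]);print("trough world",tr,"stand",Rz(SY).T@(tr-SM));print("A(stand)",Rz(SY).T@A)
for n,(x0,y0,w,h,k) in {"side":(345,150,45,55,10),"top":(315,145,35,30,18)}.items():
    c=cv2.resize(ims[n][y0:y0+h,x0:x0+w],None,fx=k,fy=k,interpolation=cv2.INTER_CUBIC)
    draw(c,n,R@A.T+t,k,x0,y0)
    cv2.imwrite(f"pics/ov3_{n}.png",c)
E
python3 fit3.py 5
```

```text
128 36
[-0.0049 -0.0063  0.1087 -0.245  -0.3254  0.94    0.2224 -0.8086  0.5408] 253.9915024459363
trough world [ 0.662  -0.0443  0.1596] stand [ 0.0229 -0.0243 -0.1194]
A(stand) [[ 0.9192  0.3101 -0.2426]
 [-0.3427  0.9335 -0.1052]
 [ 0.1938  0.1799  0.9644]]
```

View pics/ov3_side.png

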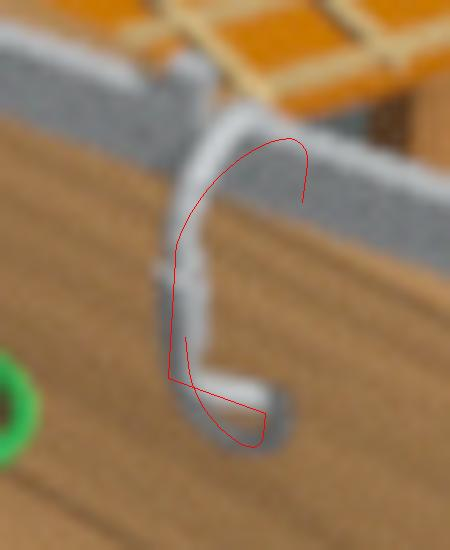

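View pics/ov3_top.png

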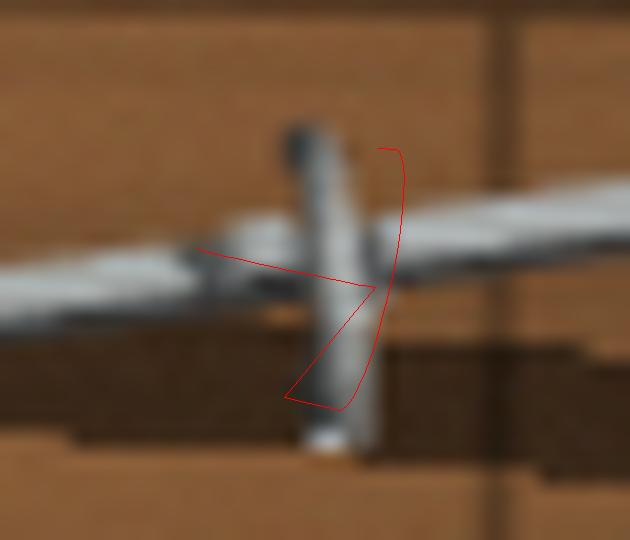

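```bash
cat > fit4.py <<'E'
from h import *
from scipy.optimize import least_squares
from scipy.spatial.transform import Rotation as Ro
def run(S,T,tag,x0=None):
    def pose(p): return Rz(SY)@Ro.from_euler("zyx",[p[4],p[3],p[2]]).as_matrix(), stand(p[0],-.030+p[1],.270)
    def res(p):
        A,t=pose(p);r=[]
        for X,u in S: r+=list((proj("side",A@np.array(X)/1000+t)+p[5:7]-u))
        for X,u in T: r+=list((proj("top",A@np.array(X)/1000+t)+p[7:9]-u))
        return np.array(r+list(np.array(p[5:9])/.7)+[p[0]/.003,p[1]/.0025,p[2]/.1,p[3]/.3,p[4]/.3])
    f=least_squares(res,np.zeros(9));p=f.x;print(p.round(4),f.cost);print(res(p)[:-9].reshape(-1,2).round(2).tolist())
    A,t=pose(p);tr=t+A@np.array([0,0,-.1145]);print("trough world",tr,"stand",Rz(SY).T@(tr-SM));print(Rz(SY).T@A)
    for n,(x0,y0,w,h,k) in {"side":(345,150,45,55,10),"top":(315,145,35,30,18)}.items():
        c=cv2.resize(cv2.imread(f"pics/{n}{tag}.png")[y0:y0+h,x0:x0+w],None,fx=k,fy=k,interpolation=cv2.INTER_CUBIC)
        draw(c,n,hookpts()@A.T+t,k,x0,y0)
        cv2.imwrite(f"pics/ov3_{n}.png",c)
if __name__=="__main__":
    S=[((-22,0,-20),(362.5,177)),((-22,0,-56),(363.2,187)),((0,-15,-95),(371.8,189.5)),((0,0,-118),(368.8,194)),((0,0,5),(369.3,161))]
    T=[((22,0,-30),(331.3,153)),((-22,0,-38),(334.3,168)),((0,0,4),(333.7,159.5))]
    run(S,T,"5")
E
python3 fit4.py; python3 -c "
import cv2,numpy as np
a=cv2.imread('pics/ov3_side.png');b=cv2.imread('pics/ov3_top.png')
b=cv2.resize(b,None,fx=.55,fy=.55);c=np.zeros((a.shape[0],a.shape[1]+b.shape[1],3),np.uint8);c[:,:a.shape[1]]=a;c[:b.shape[0],a.shape[1]:]=b;cv2.imwrite('pics/ov4.png',c)"
```

```text
[-0.0015 -0.0001  0.0191 -0.1872  0.0481  0.1155 -0.1185 -0.0181  0.371 ] 9.937126059474258
[[1.21, -1.28], [0.63, -1.93], [0.88, 1.21], [-1.21, 0.26], [-1.74, 1.98], [0.27, -0.22], [-0.32, -0.78], [0.08, 0.24]]
trough world [ 0.6595 -0.0484  0.1575] stand [ 0.0198 -0.0279 -0.1215]
[[ 0.9814 -0.0473 -0.1861]
 [ 0.0446  0.9988 -0.0187]
 [ 0.1868  0.0101  0.9823]]
```

View pics/ov4.png

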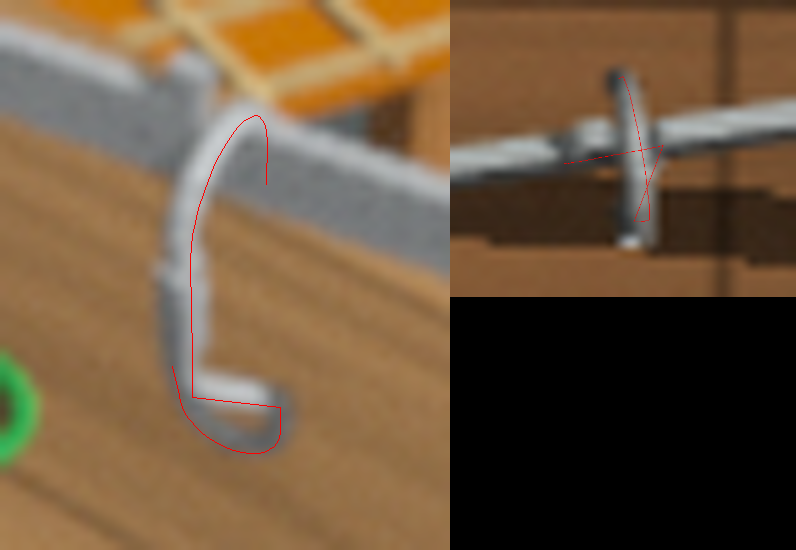

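```bash
python3 - <<'E'
from h import *
PY=.208; R=ori(PY,.75); pc=np.array([.4415,-.2008,.110]); hx=np.array([np.cos(PY),np.sin(PY),0])
g=pc-.036*hx
env.move_to(tcp(g,R)-.1*R[:,2]+[0,0,.03],R);st()
env.move_straight(tcp(g,R)-.04*R[:,2],vel=.15);st()
s=optics.get_image("side");t=optics.get_image("top")
crop(s,315,240,80,75,9,"h1.png");crop(t,340,205,60,65,9,"h2.png")
E
```

```text
t 19.75 p [ 0.3525 -0.2196  0.1996] F [-0.2003  0.2127  0.1407] w 1.0009
t 20.47 p [ 0.3927 -0.2107  0.1259] F [-0.5042  0.8717 -0.9152] w 1.0017
```

View pics/h1.png

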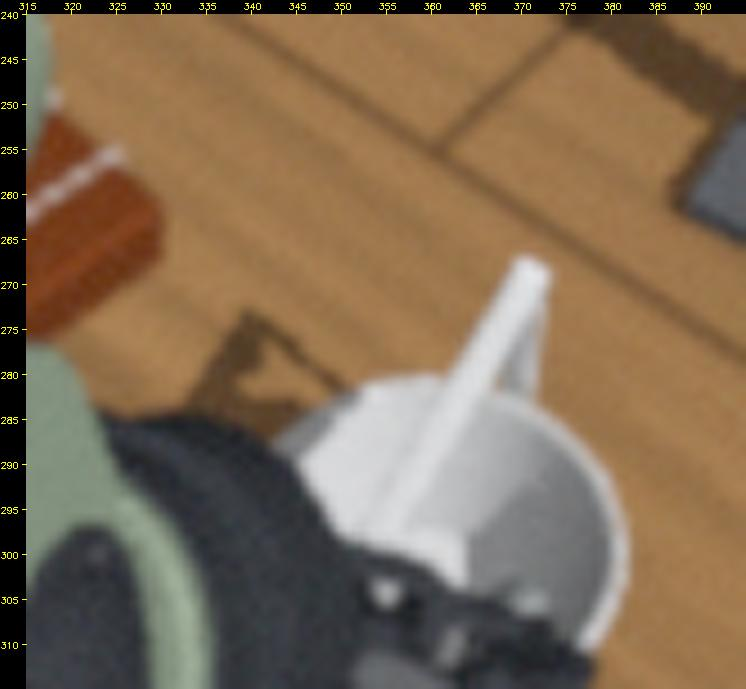

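View pics/h2.png

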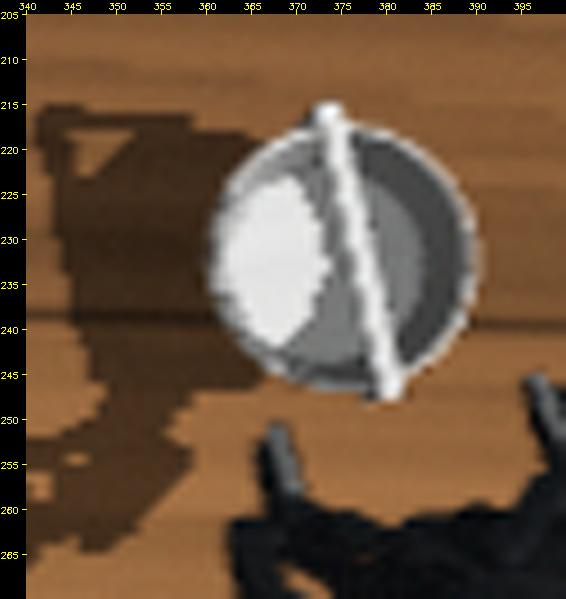

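```bash
python3 - <<'E'
from h import *
PY=.208; R=ori(PY,.75); hx=np.array([np.cos(PY),np.sin(PY),0]);hy=np.array([-np.sin(PY),np.cos(PY),0])
pc=np.array([.4415,-.2008,.110])+.003*hy
g=pc-.036*hx
env.move_straight(tcp(g,R),ori=R,vel=.1,max_force=8);st()
fingers.close(f_grip=80);env.hold(.2);s=st()
p=np.array(s["position"])
env.move_straight(p+[0,0,.09],vel=.08);env.hold(.2);st()
s=optics.get_image("side");t=optics.get_image("top");cv2.imwrite("pics/side6.png",s)
crop(s,315,200,90,85,8,"h1.png");crop(t,340,195,60,65,9,"h2.png")
E
```

```text
t 21.12 p [ 0.4182 -0.2027  0.0964] F [-0.2874 -0.2446  0.2546] w 0.9983
t 22.02 p [ 0.4184 -0.2028  0.0962] F [-2.0501 -1.12    2.8188] w 0.0751
t 23.49 p [ 0.4183 -0.2026  0.1858] F [-0.7392  0.0178 -0.9307] w 0.0724
```

View pics/h1.png

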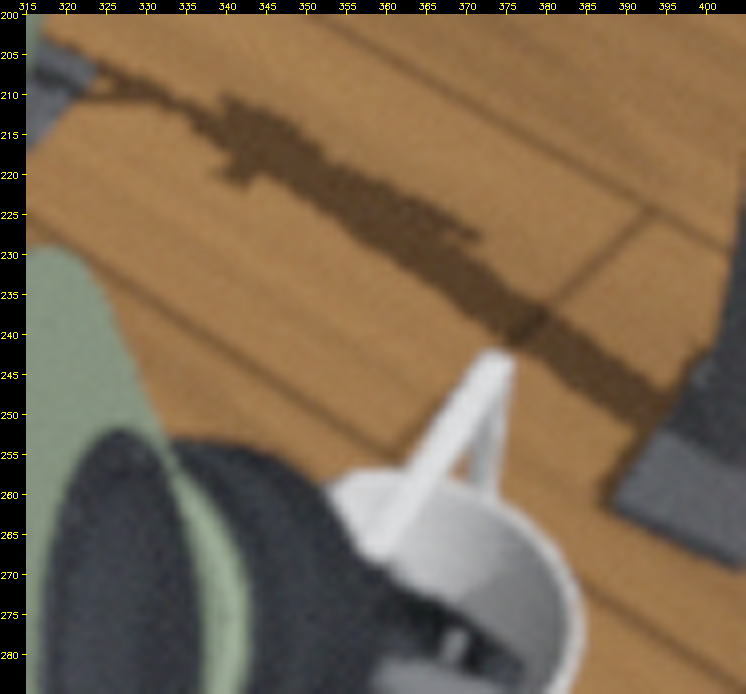

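View pics/h2.png

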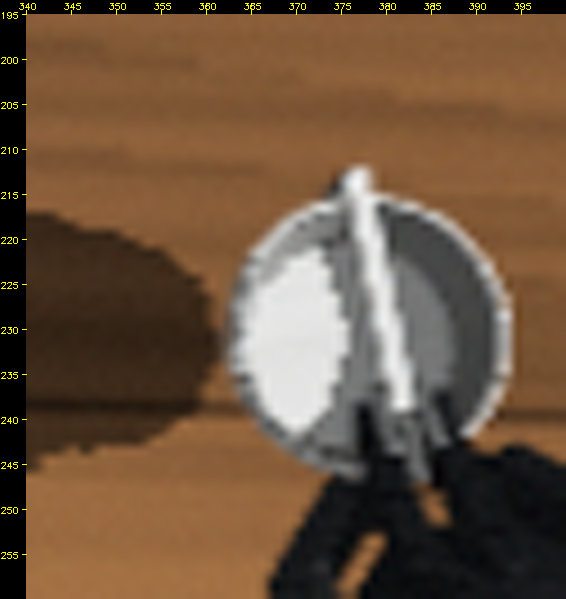

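```bash
python3 - <<'E'
from h import *
s=status.state();p=np.array(s["position"]);R=np.array(s["eef_rot"]);g=p-.019*R[:,2]
X,gap=tri((373.8,243),(376.7,213.2));print(X,gap)
print("end rel grasp in (hx,hy,z)",Rz(.208).T@(X-g))
print("top at z=g", Rz(.208).T@(onz("top",376.7,213.2,g[2])-g),"side",Rz(.208).T@(onz("side",373.8,243,g[2])-g))
E
```

```text
[ 0.4892 -0.1902  0.2059] 0.001919412284639422
end rel grasp in (hx,hy,z) [ 0.0848 -0.0024  0.0061]
top at z=g [ 0.0848 -0.0024 -0.    ] side [ 0.0906 -0.0014 -0.    ]
```

```bash
cat >> h.py <<'E'
def hang(M,d,yaw=SY,L=.0355):
    hx=np.array([np.cos(yaw),np.sin(yaw),0])
    R=ori(yaw,.75+d); g=np.asarray(M)-L*(np.cos(d)*hx+np.array([0,0,np.sin(d)]))
    return tcp(g,R),R
E
python3 - <<'E'
from h import *
T,R=hang(stand(-.13,.025,.195),0);env.move_to(T,R);st()
T,R=hang(stand(-.03,.025,.190),.16);env.move_straight(T,ori=R,vel=.12,max_force=8);env.hold(.2);st()
s=optics.get_image("side");t=optics.get_image("top");cv2.imwrite("pics/side7.png",s);cv2.imwrite("pics/top7.png",t)
crop(s,305,140,95,85,8,"h3.png");crop(t,295,140,60,60,9,"h4.png")
E
```

```text
t 24.38 p [ 0.4811 -0.0242  0.1812] F [-0.9706 -0.7084 -1.7099] w 0.0759
t 25.58 p [ 0.582  -0.0077  0.1731] F [ 0.0938  0.0095 -1.4878] w 0.0745
```

View pics/h3.png

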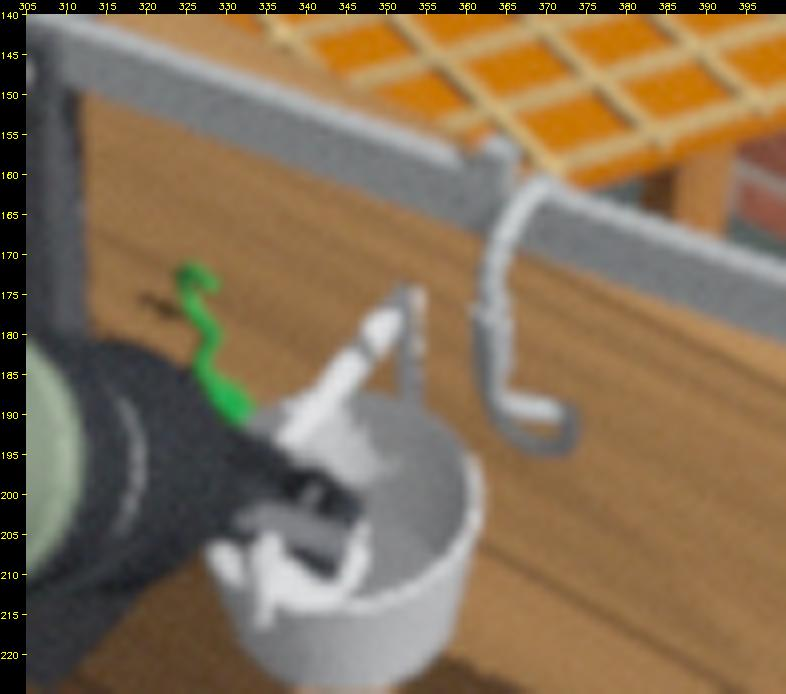

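View pics/h4.png

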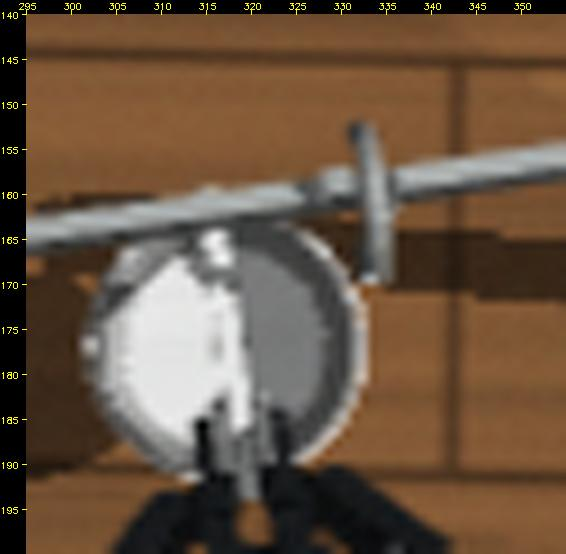

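```bash
python3 - <<'E'
from h import *
T,R=hang(stand(.014,.022,.187),.16);r=env.move_straight(T,ori=R,vel=.08,max_force=6);env.hold(.2);print(r);st()
s=optics.get_image("side");t=optics.get_image("top");cv2.imwrite("pics/side7.png",s);cv2.imwrite("pics/top7.png",t)
crop(s,325,140,80,75,9,"h3.png");crop(t,295,135,60,60,9,"h4.png")
E
```

```text
False
t 26.58 p [ 0.6255 -0.0032  0.1695] F [-0.416  -0.9476 -2.0794] w 0.0754
```

View pics/h3.png

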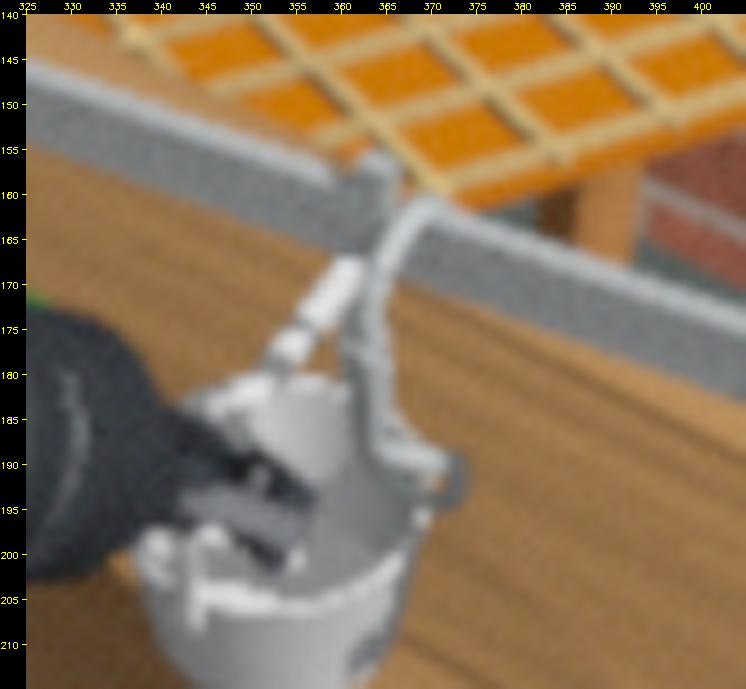

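View pics/h4.png

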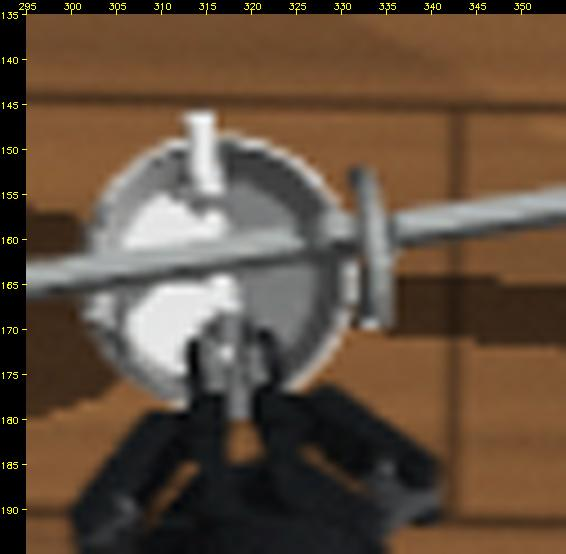

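```bash
python3 - <<'E'
from h import *
f=lambda X:Rz(SY).T@(np.array(X)-[SM[0],SM[1],0])
print("handle far end top",f(onz("top",314,147.5,.196)),"near mid",f(onz("top",316.3,162,.187)))
print("hook crown top edge",f(onz("top",333.7,159.3,.278)))
print("shank top view", f(onz("top",334.3,167,.23)), "free end",f(onz("top",331.5,153,.24)))
print("handle far end side",f(onz("side",360.5,168,.196)))
E
```

```text
handle far end top [0.0593 0.0204 0.196 ] near mid [0.0147 0.0195 0.187 ]
hook crown top edge [-0.0028 -0.0296  0.278 ]
shank top view [-0.0169 -0.0311  0.23  ] free end [ 0.0249 -0.0283  0.24  ]
handle far end side [0.0648 0.0211 0.196 ]
```

```bash
python3 - <<'E'
from h import *
T,R=hang(stand(.014,-.0215,.187),.16);r=env.move_straight(T,ori=R,vel=.03,max_force=4);env.hold(.3);print(r);s=st();print(T)
s=optics.get_image("side");t=optics.get_image("top");cv2.imwrite("pics/side8.png",s);cv2.imwrite("pics/top8.png",t)
crop(s,335,140,80,75,9,"h3.png");crop(t,305,135,60,60,9,"h4.png")
E
```

```text
False
t 28.58 p [ 0.633  -0.0461  0.1697] F [ 0.2455  0.396  -1.6032] w 0.0767
[ 0.633  -0.0462  0.1697]
```

View pics/h3.png

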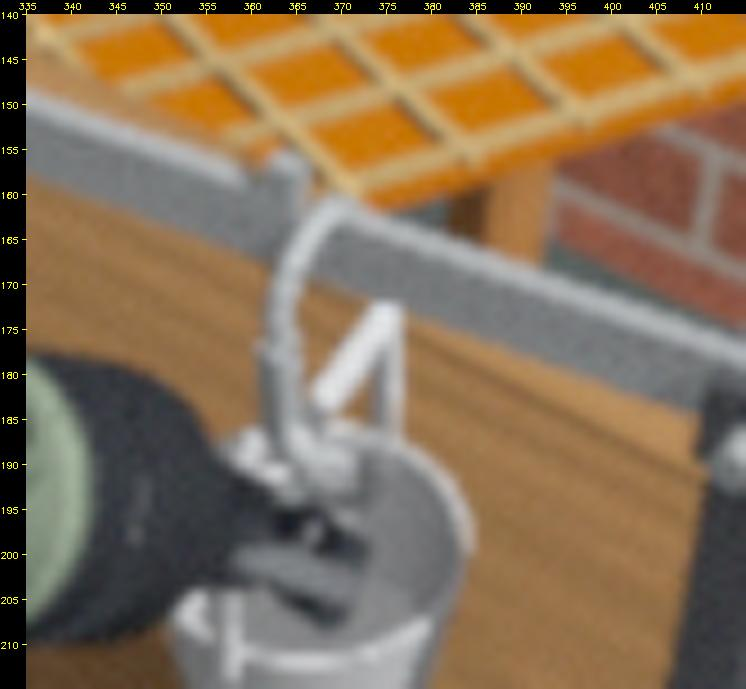

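View pics/h4.png

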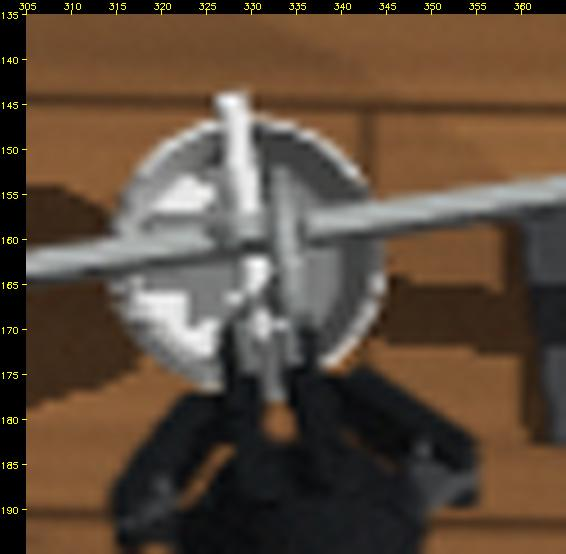

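```bash
python3 - <<'E'
from h import *
s=cv2.imread("pics/side8.png")
crop(s,352,160,36,40,18,"h5.png")
f=lambda X:Rz(SY).T@(np.array(X)-[SM[0],SM[1],0])
print(f(onz("top",328.3,146.5,.196)),f(onz("top",330.3,161.5,.187)),f(onz("top",334,159.3,.278)))
E
```

```text
[ 0.0562 -0.0241  0.196 ] [ 0.0101 -0.024   0.187 ] [-0.0029 -0.0305  0.278 ]
```

View pics/h5.png

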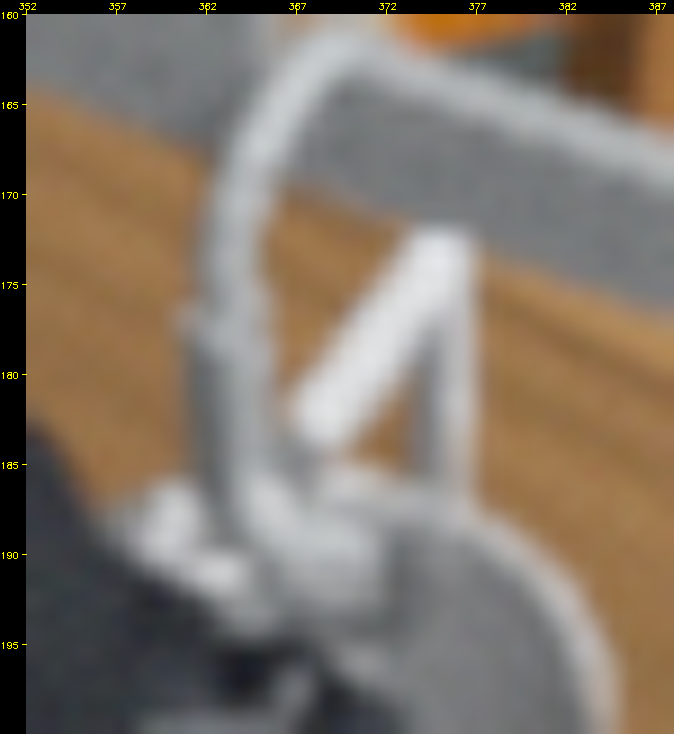

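```bash
python3 - <<'E'
from h import *
T,R=hang(stand(.012,-.0225,.175),.16);r=env.move_straight(T,ori=R,vel=.025,max_force=3);env.hold(.2);print(r);s=st();print(T)
if not r:
    T,R=hang(stand(.012,-.0235,.156),.13);r=env.move_straight(T,ori=R,vel=.02,max_force=2.5);env.hold(.2);print(r);s=st();print(T)
s=optics.get_image("side");t=optics.get_image("top");cv2.imwrite("pics/side9.png",s);cv2.imwrite("pics/top9.png",t)
crop(s,345,150,45,50,14,"h3.png");crop(t,305,135,60,60,9,"h4.png")
E
```

```text
False
t 29.52 p [ 0.6313 -0.0475  0.1579] F [ 0.8208  0.9382 -0.9323] w 0.0763
[ 0.6312 -0.0475  0.1577]
True
t 30.39 p [ 0.6307 -0.0482  0.1443] F [-1.1166 -0.628   4.2183] w 0.0744
[ 0.6308 -0.0486  0.1393]
```

View pics/h3.png

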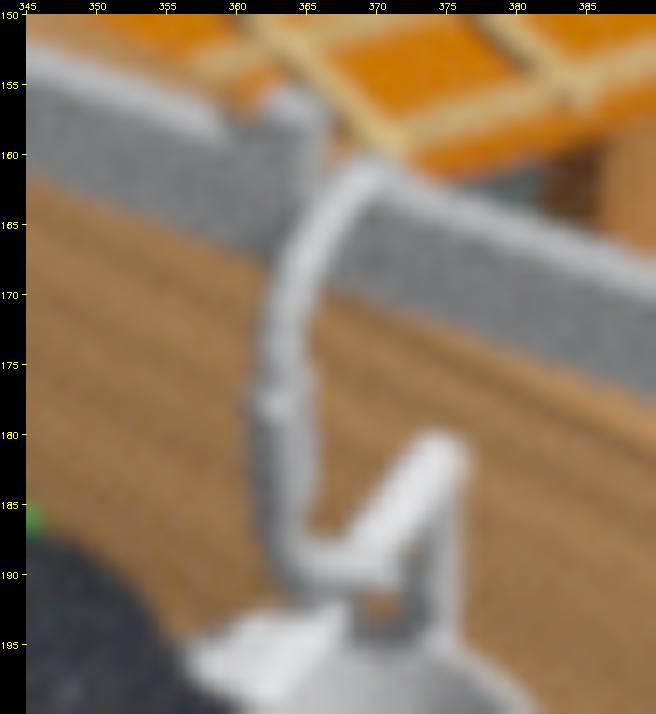

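View pics/h4.png

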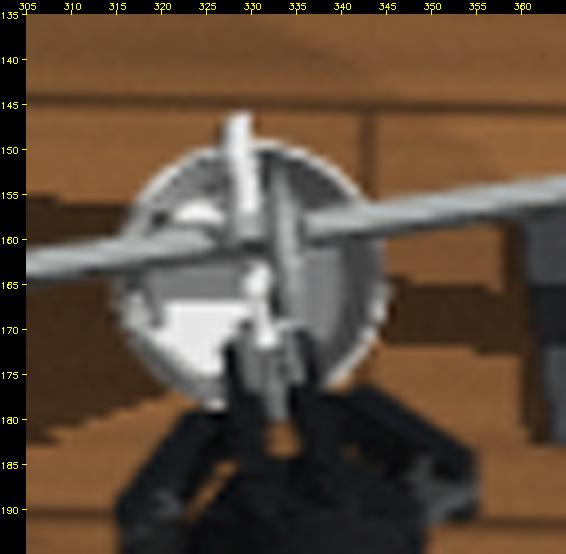

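```bash
python3 - <<'E'
from h import *
T,R=hang(stand(.010,-.0237,.1612),.08);r=env.move_straight(T,ori=R,vel=.02,max_force=8);print(r);st()
T,R=hang(stand(.004,-.0240,.1605),.02);r=env.move_straight(T,ori=R,vel=.015,max_force=8);env.hold(.2);print(r);st()
s=optics.get_image("side");t=optics.get_image("top");cv2.imwrite("pics/side10.png",s);cv2.imwrite("pics/top10.png",t)
crop(s,345,150,45,50,14,"h3.png");crop(t,305,135,60,60,9,"h4.png")
E
```

```text
False
t 30.79 p [ 0.6281 -0.0492  0.1456] F [-0.7795 -0.0199  2.0427] w 0.076
False
t 31.6 p [ 0.6215 -0.0506  0.1462] F [-1.2127 -0.3804  5.285 ] w 0.0741
```

View pics/h3.png

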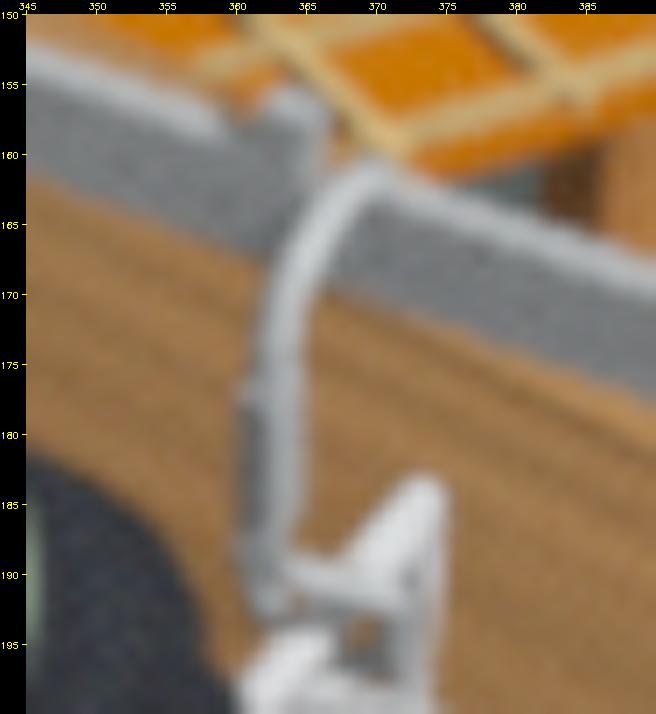

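View pics/h4.png

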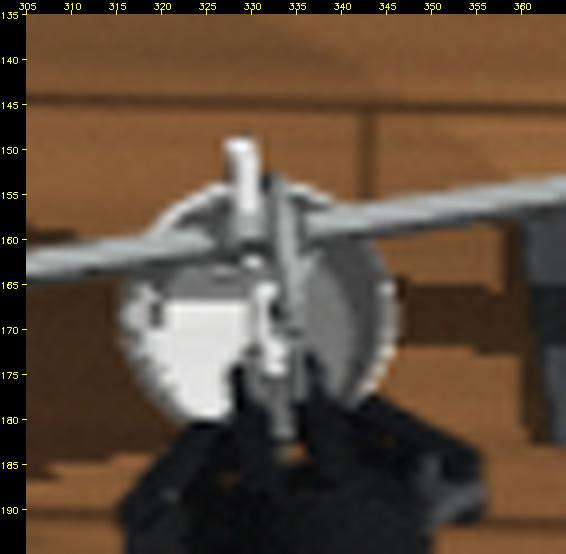

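```bash
python3 - <<'E'
from h import *
T,R=hang(stand(-.002,-.0250,.1603),0.0);r=env.move_straight(T,ori=R,vel=.015,max_force=8);env.hold(.3);print(r);s=st()
p=np.array(s["position"])
for i in range(4):
    F=np.mean([status.state()["force"][2] for _ in range(3)])
    if F<1.2: break
    p=p+[0,0,.0005];env.move_straight(p,vel=.01);env.hold(.2);st()
s=optics.get_image("side");t=optics.get_image("top");cv2.imwrite("pics/side11.png",s);cv2.imwrite("pics/top11.png",t)
crop(s,345,150,45,50,14,"h3.png");crop(t,305,135,60,60,9,"h4.png")
E
```

```text
False
t 32.58 p [ 0.6154 -0.0526  0.1464] F [-0.15   -0.2791  6.607 ] w 0.071
t 33.02 p [ 0.6152 -0.0526  0.1467] F [ 0.9614 -1.5195  4.4807] w 0.0747
t 33.48 p [ 0.615  -0.0525  0.1471] F [ 0.2906 -0.8713  1.012 ] w 0.0743
```

View pics/h3.png

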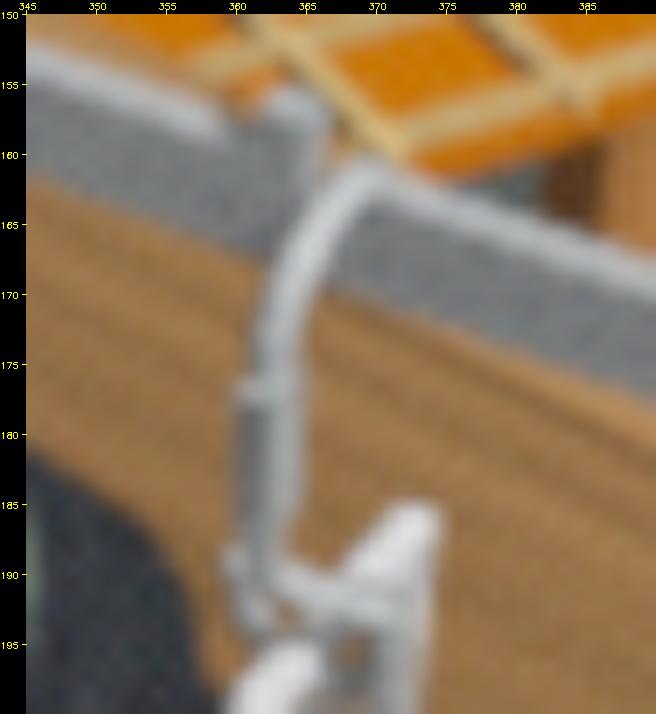

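View pics/h4.png

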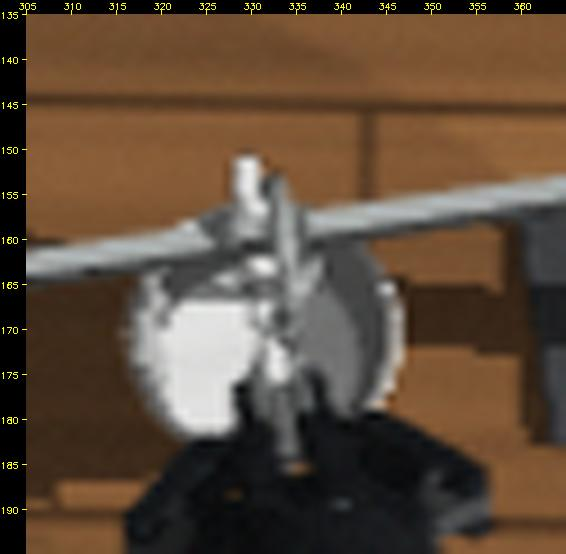

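```bash
python3 - <<'E'
from h import *
fingers.release();st()
s=optics.get_image("side");t=optics.get_image("top")
crop(s,325,150,70,75,10,"h3.png");crop(t,305,135,60,60,9,"h4.png")
E
```

```text
t 34.32 p [ 0.6153 -0.0526  0.1474] F [ 0.0932  0.0373 -0.6594] w 0.9965
```

View pics/h3.png

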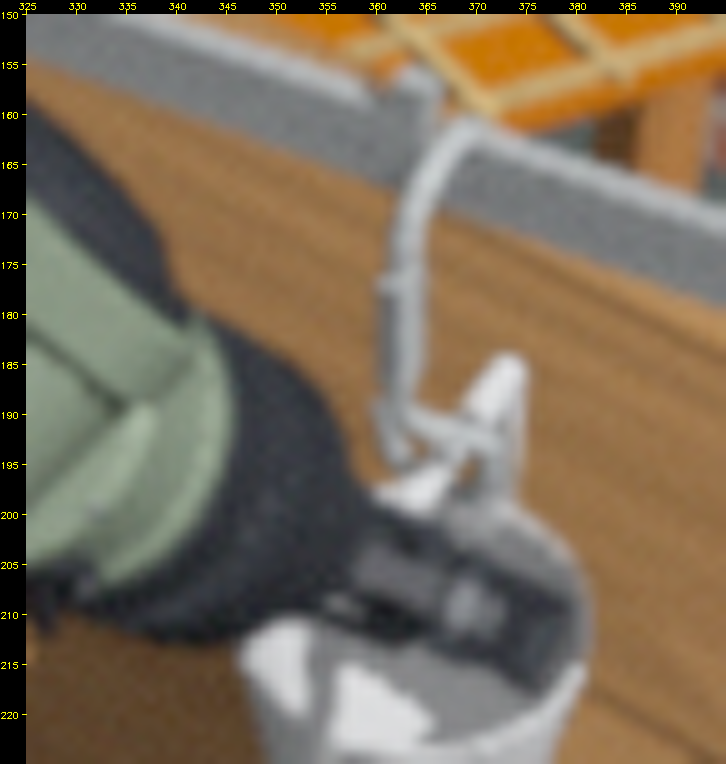

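View pics/h4.png

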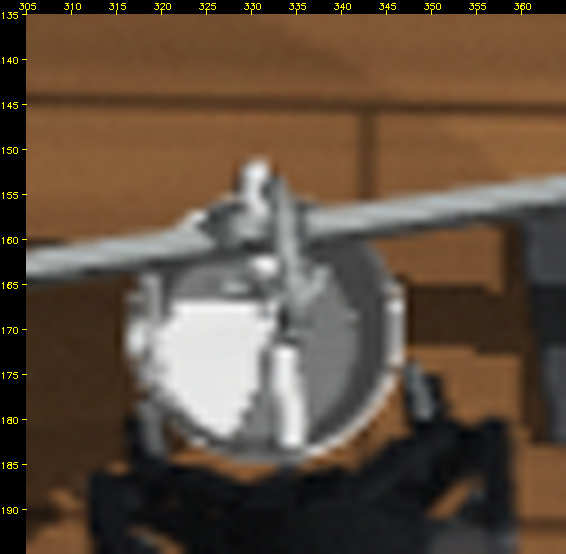

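```bash
python3 - <<'E'
from h import *
s=st();p=np.array(s["position"]);z=np.array(s["eef_rot"])[:,2]
env.move_straight(p-.14*z,vel=.08,max_force=5);st()
env.move_to(np.array([.38,-.03,.34]),ori(-.1,.5));st();env.hold(1.0)
for n in C: cv2.imwrite(f"pics/{n}12.png",optics.get_image(n))
env.hold(.37)
for n in C: cv2.imwrite(f"pics/{n}13.png",optics.get_image(n))
env.hold(.6)
for n in C: cv2.imwrite(f"pics/{n}14.png",optics.get_image(n))
A=[np.hstack([cv2.resize(cv2.imread(f"pics/side{i}.png")[145:250,330:400],None,fx=3.7,fy=3.7,interpolation=cv2.INTER_CUBIC) for i in(12,13,14)])]
cv2.imwrite("pics/j1.png",A[0])
for a,b in((12,13),(13,14)):
  for n in C: print(n,a,b,cv2.absdiff(cv2.imread(f"pics/{n}{a}.png"),cv2.imread(f"pics/{n}{b}.png"))[150:250,300:400].max())
st()
E
```

```text
t 34.42 p [ 0.6153 -0.0526  0.1474] F [ 0.3162 -1.1552 -0.3978] w 1.0002
t 36.32 p [ 0.5211 -0.0679  0.2494] F [ 0.1537  0.304  -0.2689] w 1.0016
t 37.03 p [ 0.3807 -0.03    0.3398] F [ 0.4449 -0.4324 -0.6746] w 1.0004
side 12 13 51
top 12 13 104
side 13 14 44
top 13 14 79
t 39.3 p [ 0.38 -0.03  0.34] F [0.7333 0.3636 0.1411] w 0.9977
```

View pics/j1.png

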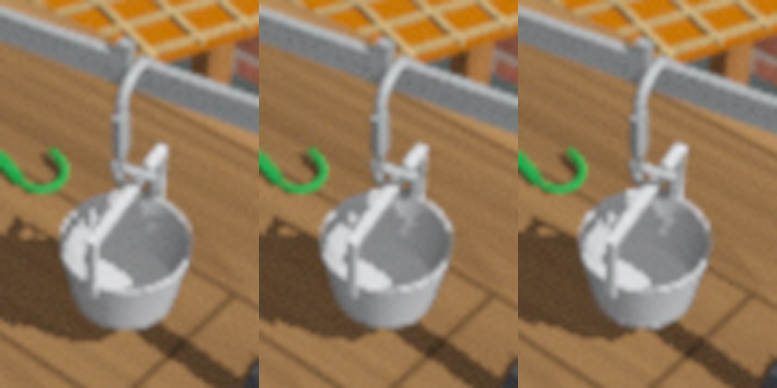

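```bash
python3 -c "
from h import *
crop(cv2.imread('pics/top14.png'),295,135,70,65,9,'j2.png')"
```

```text
(no output)
```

View pics/j2.png

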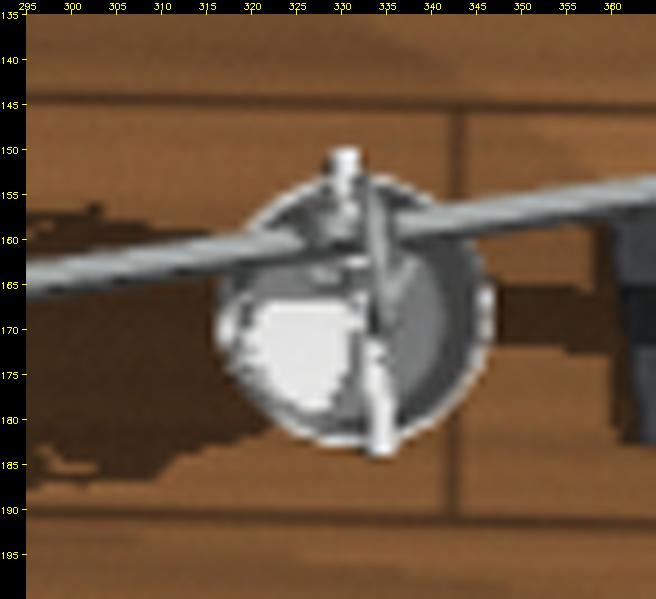

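View pics/side14.png

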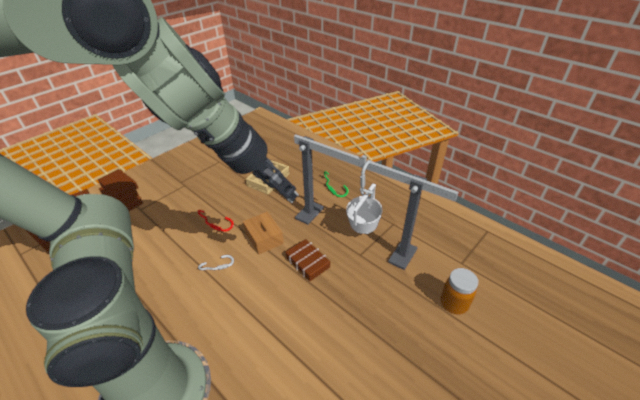

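```bash
python3 - <<'E'
from h import *
f=lambda X:Rz(SY).T@(np.array(X)-[SM[0],SM[1],0])
env.hold(14)
for i in range(15,21):
    for n in C: cv2.imwrite(f"pics/{n}{i}.png",optics.get_image(n))
    env.hold(.1)
for i in range(16,21):
  print([ (n,int(cv2.absdiff(cv2.imread(f"pics/{n}15.png"),cv2.imread(f"pics/{n}{i}.png"))[150:250,300:400].max())) for n in C])
print("handle ends",f(onz("top",330.7,151.5,.16)),f(onz("top",334.2,183,.16)))
crop(cv2.imread('pics/top20.png'),295,135,70,65,9,'j2.png')
crop(cv2.imread('pics/side20.png'),335,150,60,90,8,'j3.png')
st()
E
```

```text
[('side', 25), ('top', 14)]
[('side', 25), ('top', 23)]
[('side', 27), ('top', 22)]
[('side', 27), ('top', 24)]
[('side', 25), ('top', 15)]
handle ends [ 0.0473 -0.0314  0.16  ] [-0.0548 -0.0278  0.16  ]
t 54.5 p [ 0.38 -0.03  0.34] F [-0.099  -0.2298  0.2539] w 0.9981
```

View pics/j2.png

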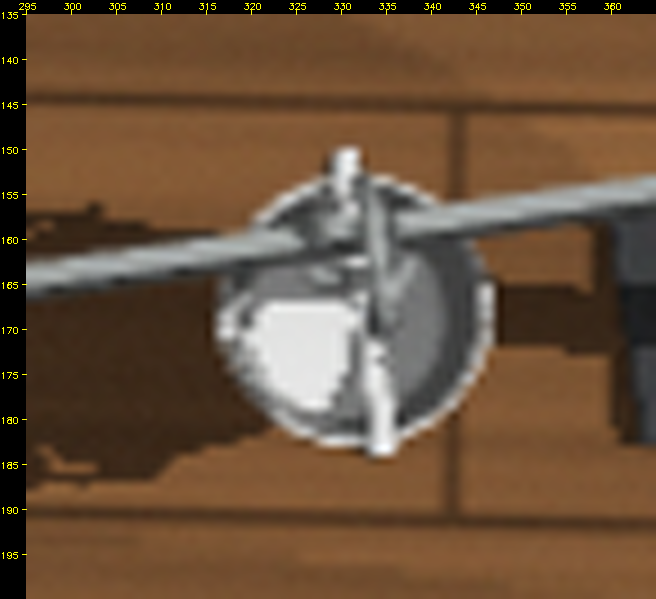

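View pics/j3.png

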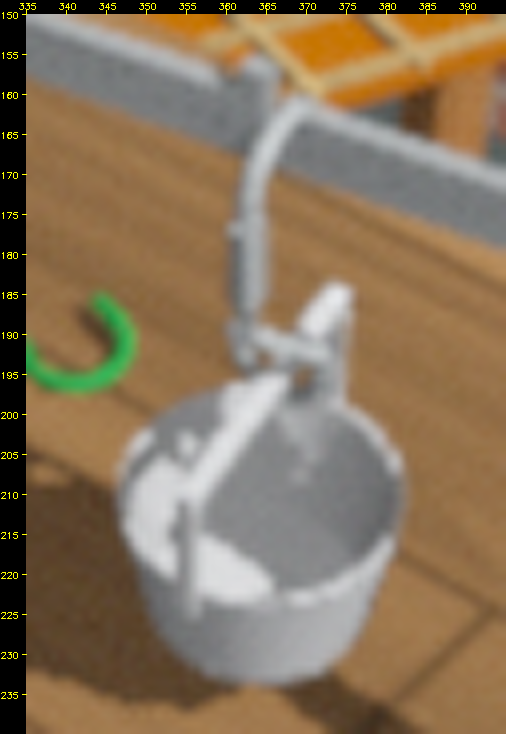

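```bash
python3 - <<'E'
from h import *
f=lambda X:Rz(SY).T@(np.array(X)-[SM[0],SM[1],0])
for z in(.16,.175): print("curl top",f(onz("top",332.5,163.2,z)))
print("handle ends side",f(onz("side",373,185.5,.16)),f(onz("side",355.5,210,.16)),"curl bottom cross",f(onz("side",367.5,194,.16)))
X,g=tri((373,185.3),(330.7,151.5));print("far",f(X),g)
X,g=tri((355.7,209),(334.2,182.5));print("near",f(X),g)
crop(cv2.imread('pics/top20.png'),318,145,30,42,16,'j4.png')
crop(cv2.imread('pics/side20.png'),350,180,32,36,18,'j5.png')
E
```

```text
curl top [ 0.009  -0.0316  0.16  ]
curl top [ 0.0061 -0.0307  0.175 ]
handle ends side [ 0.0557 -0.0259  0.16  ] [-0.0569 -0.0337  0.16  ] curl bottom cross [ 0.0156 -0.03    0.16  ]
far [ 0.045  -0.0307  0.1704] 0.0002490962416666758
near [-0.0518 -0.0296  0.1572] 0.003429560519130477
```

View pics/j4.png

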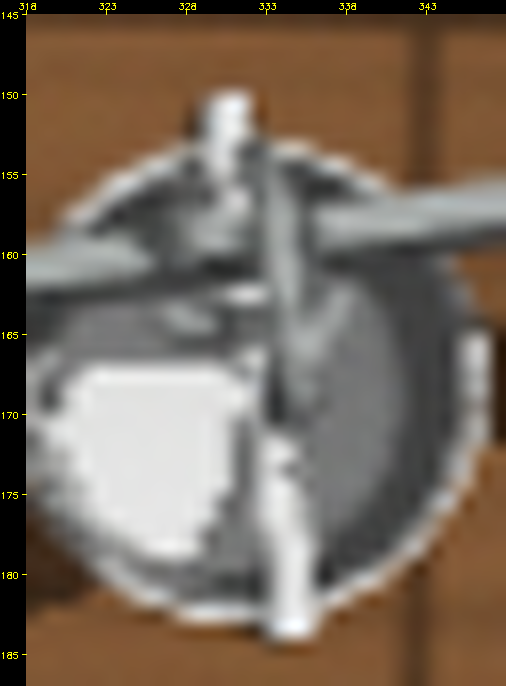

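View pics/j5.png

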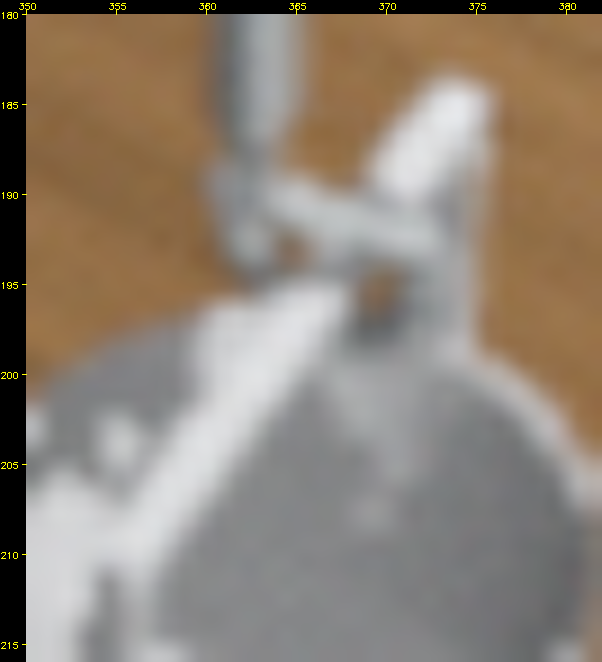

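```bash
python3 -c "
from h import *
job.sign_off();st()"
```

```text
the job is handed in; nothing more can be done
the job is handed in; nothing more can be done
```

The hook hangs in the bar's notch and the pail hangs from its lower curl. I handed the job in at about 54.5 s of the 72 s allowed; sign-off gives no verdict.

**Hook:** I took the large grey hook from the block, lowered it onto the bar and slid it up to the stop, where the side force reached about 3.7 N. I backed off 3 mm and lowered it; it went down 8.8 mm below the bar-top contact height (the notch is 9 mm deep). I then let go and backed away, and a picture showed it hanging in the notch.

**Pail:** I gripped the handle near one end, passed it over the free end of the lower curl and set it down. Residual force was about 1 N when I released it. All wrist force readings I printed stayed under 7 N.

**Last checks:**
- **Stillness:** a small swing was visible at first. After 14 s, pictures over about 1 s differed by only a small, steady amount that I took to be image noise.
- **Robot and bystanders:** the arm was clear of everything. The sugar pack, jar and mould looked unmoved, judged by eye only.
- **Handle position:** the handle middle is not centred in the curl. The two cameras disagree, giving about 12 mm and 16 mm off; the limit is 22 mm.
- **Pail tilt:** it leans an estimated 0.06–0.14 rad, against a limit of 0.35. The range is wide because the two cameras disagree by about 5 mm.

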